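# Set out castings and their drillings for spot analysis

### The job

Set out the two or three castings that have come in on the analyser's tray: stand each angle bracket on its three feet, squarely and wholly on the pad of its own colour with the sloping flange pointing away from the robot, and feel that it does not rock by pressing down for a moment with the fingertips, first on the bright spot face on its top and then on its toe, checking the brackets in the order red, yellow, blue. In the ring in front of each bracket stand, upright, the jar whose lid has the same colour; a jar without a bracket may stay where it is. Leave the wash bottle, the brass weight and the tweezers alone.

Things in the scene. Friction and masses are not known exactly. Their poses are not given: they have to be found in the camera images.
- pad_red (a point): centre of the top face of the red rubber pad, 115 (x) x 64 (y) mm, raised 4 mm over the fixed aluminium sample tray (230 x 350 x 10 mm), its top 14 mm above the bench. From left to right the tray has a red, a yellow and a blue pad, 110 mm apart. x points away from the robot (yaw up to 0.15 rad either way), y left, z up.
- ring_red (a point): centre of the red ring, 68 mm across, printed on the tray plate (10 mm above the bench) 102 mm on the robot's side of the red pad's centre. It is only a marking. Axes as the pad.
- pad_yellow (a point): centre of the top face of the yellow rubber pad, 115 (x) x 64 (y) mm, raised 4 mm over the fixed aluminium sample tray (230 x 350 x 10 mm), its top 14 mm above the bench. From left to right the tray has a red, a yellow and a blue pad, 110 mm apart. x points away from the robot (yaw up to 0.15 rad either way), y left, z up.
- ring_yellow (a point): centre of the yellow ring, 68 mm across, printed on the tray plate (10 mm above the bench) 102 mm on the robot's side of the yellow pad's centre. It is only a marking. Axes as the pad.
- pad_blue (a point): centre of the top face of the blue rubber pad, 115 (x) x 64 (y) mm, raised 4 mm over the fixed aluminium sample tray (230 x 350 x 10 mm), its top 14 mm above the bench. From left to right the tray has a red, a yellow and a blue pad, 110 mm apart. x points away from the robot (yaw up to 0.15 rad either way), y left, z up.
- ring_blue (a point): centre of the blue ring, 68 mm across, printed on the tray plate (10 mm above the bench) 102 mm on the robot's side of the blue pad's centre. It is only a marking. Axes as the pad.
- bracket_red_grip (a point): cast aluminium angle bracket, red sloping flange, 0.4 kg, may be absent. Grip point: midway between two flat parallel sides 40 mm apart (y = +-20 mm). Standing properly its z is up, x from toe to flange, this point 34 mm above its soles. At the start it lies toppled on the flange: turned 53 degrees about its +y (z tipped towards +x, toe in the air), this point 41 mm above the bench.
- bracket_red_spot (a point): centre of the bright round spot face, 30 mm across, on top of the red bracket's boss near the heel: the first place to press. 16 mm in +z of the grip point; faces up, 50 mm above the soles, when the bracket stands. Axes as the bracket.
- bracket_red_toe (a point): bright round mark, 22 mm across, on the flat top of the red bracket's toe: the second place to press. 46 mm in -x and 20 mm in -z of the grip point, 14 mm above the soles. The foot is an 85 (x) x 40 (y) mm plate on three small feet (two at the heel, one at the toe); its centre lies 28 mm in +x of this point. Axes as the bracket.
- bracket_red_tip (a point): free end of the red bracket's sloping flange, which leans out and up at 50 degrees from the heel, 62 mm long, 40 mm wide, 10 mm thick. 60 mm in +x and 21 mm in +z of the grip point; the standing bracket is 58 mm high. Axes as the bracket.
- bracket_yellow_grip (a point): cast aluminium angle bracket, yellow sloping flange, 0.4 kg, may be absent. Grip point: midway between two flat parallel sides 40 mm apart (y = +-20 mm). Standing properly its z is up, x from toe to flange, this point 34 mm above its soles. At the start it lies toppled on the flange: turned 53 degrees about its +y (z tipped towards +x, toe in the air), this point 41 mm above the bench.
- bracket_yellow_spot (a point): centre of the bright round spot face, 30 mm across, on top of the yellow bracket's boss near the heel: the first place to press. 16 mm in +z of the grip point; faces up, 50 mm above the soles, when the bracket stands. Axes as the bracket.
- bracket_yellow_toe (a point): bright round mark, 22 mm across, on the flat top of the yellow bracket's toe: the second place to press. 46 mm in -x and 20 mm in -z of the grip point, 14 mm above the soles. The foot is an 85 (x) x 40 (y) mm plate on three small feet (two at the heel, one at the toe); its centre lies 28 mm in +x of this point. Axes as the bracket.
- bracket_yellow_tip (a point): free end of the yellow bracket's sloping flange, which leans out and up at 50 degrees from the heel, 62 mm long, 40 mm wide, 10 mm thick. 60 mm in +x and 21 mm in +z of the grip point; the standing bracket is 58 mm high. Axes as the bracket.
- bracket_blue_grip (a point): cast aluminium angle bracket, blue sloping flange, 0.4 kg, may be absent. Grip point: midway between two flat parallel sides 40 mm apart (y = +-20 mm). Standing properly its z is up, x from toe to flange, this point 34 mm above its soles. At the start it lies toppled on the flange: turned 53 degrees about its +y (z tipped towards +x, toe in the air), this point 41 mm above the bench.
- bracket_blue_spot (a point): centre of the bright round spot face, 30 mm across, on top of the blue bracket's boss near the heel: the first place to press. 16 mm in +z of the grip point; faces up, 50 mm above the soles, when the bracket stands. Axes as the bracket.
- bracket_blue_toe (a point): bright round mark, 22 mm across, on the flat top of the blue bracket's toe: the second place to press. 46 mm in -x and 20 mm in -z of the grip point, 14 mm above the soles. The foot is an 85 (x) x 40 (y) mm plate on three small feet (two at the heel, one at the toe); its centre lies 28 mm in +x of this point. Axes as the bracket.
- bracket_blue_tip (a point): free end of the blue bracket's sloping flange, which leans out and up at 50 degrees from the heel, 62 mm long, 40 mm wide, 10 mm thick. 60 mm in +x and 21 mm in +z of the grip point; the standing bracket is 58 mm high. Axes as the bracket.
- jar_red_mid (a point): middle, 20 mm above the underside, of a closed squat white plastic jar of drillings with a red screw lid, standing upright: 52 mm across (lid 55 mm, the top 12 mm), 40 mm high, 0.14 kg; z up.
- jar_yellow_mid (a point): middle, 20 mm above the underside, of a closed squat white plastic jar of drillings with a yellow screw lid, standing upright: 52 mm across (lid 55 mm, the top 12 mm), 40 mm high, 0.14 kg; z up.
- jar_blue_mid (a point): middle, 20 mm above the underside, of a closed squat white plastic jar of drillings with a blue screw lid, standing upright: 52 mm across (lid 55 mm, the top 12 mm), 40 mm high, 0.14 kg; z up.
- wash_bottle: bystander: plastic bottle with a blue cap, 60 mm across, 140 mm high; origin under its centre
- weight: bystander: brass balance weight with a knob, 44 mm across, 64 mm high; origin under its centre
- tweezers: bystander: steel tweezers lying flat, 130 mm long, 6 mm high; origin under the centre
There are look-alikes about, which are no part of the job. Leave any green or purple look-alike of the part that bears jar_blue_mid alone.

How it is judged:
By the outcome, as a careful person would: the job done as asked, in the order asked, and still so for the second after the job is handed in, with the robot touching nothing.
Of bracket_red, bracket_yellow, bracket_blue only 2 to 3 are there at a start; the rules pass over those that are not, and their reading is None.
At some moment in a run one of jar_red, jar_yellow, jar_blue may be knocked a few centimetres aside while the robot is not near it.
It also fails if it takes over 210 s, if anything falls off the work surface, if the arm or the gripper's body presses on something with over 40 N, if the wrist force passes 120 N, or if a joint passes its speed limit or range.

### The arm

A 6-joint arm with a two-finger parallel gripper is mounted at the origin on the work surface. World frame = base frame: x ahead of the robot, y to its left, z up, the work surface at z = 0. Lengths are in m, angles in rad, forces in N, time in s.
With the tool pointing down it reaches from about 0.35 to 0.775 m from the base axis. Payload 5.5 kg.
Tool frame: the origin (TCP) lies at the very end of the fingers, on their centre line; the grasp point (between the pads) lies 19 mm behind it; y points along the fingers, z is the direction in which the jaws open and shut, and the axes are right-handed (so a half turn about y gives the same grasp; the last joint's range is limited). The gripper opens to 85 mm and grips with 20 to 120 N. Pads are 22 mm wide; open, the fingers measure 114 mm over their backs; the gripper's body (76 mm by 85 mm) begins 54 mm behind the grasp point. The pads swing forward as they close: fully open they stand 13 mm farther back than shut.
Start: joints at [1.125, 0.313, 0.046, 1.304, 0, 1.431], TCP at [0.173, 0.548, 0.231] pointing down, gripper open.
Joint ranges: [-2.76, 2.76], [-0.86, 1.69], [-1.03, 1.26], [-2.2, 2.34], [-1.47, 1.5], [-3.14, 3.14]. Speed limits (rad/s): [2.57, 2.57, 3.14, 3.14, 3.14, 3.14].

### API

Orientations are given as a unit quaternion [w, x, y, z].
In Python, from workcell import env gives the robot as it stands.
- The arm moves only by the shell command python3 -m inch 'ROWS' [OPENING] [FORCE]. ROWS is JSON, a list that holds one entry, the list of rows, each a list of 4 numbers: the shift along the tool's x, y, z in mm, then the turn about the tool's y in degrees. In form: [[[tx, ty, tz, spin], ...]]. A call has 1 to 10 rows; each row is the pose to reach, as a shift and turn from the pose commanded when the call began, along the tool's axes at that moment; what a row does not reach only later rows make up. A row lasts 1/10 s, in which the tool goes at most 50 mm and 8.59 degrees, less where a joint would pass 70% of its speed; a pose out of reach is approached as far as the arm can. A call with a gripper value outside its range is refused whole. OPENING is the finger opening in mm, from 0 to 85.4, set as the call begins (- or left out, the last holds). The fingers move at their own pace and stop on an object; FORCE is the grip in N (left out, the last holds). Time passes only in rows, so rows that repeat a pose let the fingers close. It gives the time, the measured TCP pose, the force and the opening at its end, in the units of the state.
- env.get_state(): the state, without advancing time (a new reading comes with each control period).
- env.read_camera(name): name is "scene" or "top"; returns the picture (420x560x3 uint8, blue, green, red); there is no depth.
- env.camera_model(name): a dict with "fx", "fy", "cx", "cy" (pixels), "distortion" ([k1, k2, p1, p2, k3] as OpenCV has them; the pictures are not rectified), "R" (3x3) and "t" (3): a world point X has camera coordinates R X + t. Camera axes: x right, y down, z forward; pixel columns grow to the right and rows downward; lengths in m; the calibration is good to about 2 mm. A picture is of the moment at which its call begins. camera_model takes no time and is no camera call.
- env.hand_in(): hands the job in, once; it reports no verdict.
The state is a dict: "clock": time; "joint_pos": joint angles; "qvel": joint speeds; "tau": joint torques, N m; "tcp_pos": TCP position; "orientation": TCP orientation; "wrist_force": force on the tool from outside, world axes, zero at the start; "ft_torque": the same for the moment, N m; "finger_gap": finger opening in m.
Only numpy, scipy, OpenCV 4.12 (cv2) and the standard library are available. Lean on these libraries where they do the work, as an engineer would, in place of code of your own. Each camera call takes 0.05 s, during which the arm holds its last target.

## Working session

There is one attempt and no reset: what is moved stays moved. The work goes in short steps, Python scripts to look and compute and a shell command to move; the robot and the scene stay as the last step left them, time stands still between calls to the robot, and variables do not carry over. Pictures are saved under pics/ and viewed, and the job is handed in when it is done.

```bash
ls; mkdir -p pics; python3 - <<'E'
from workcell import env
import cv2
s=env.get_state();print(s)
for n in("scene","top"):
    cv2.imwrite(f"pics/{n}0.png",env.read_camera(n))
    print(env.camera_model(n))
E
```

```text
pics
{'clock': 0.0, 'joint_pos': array([1.12542070e+00, 3.13991666e-01, 4.50048599e-02, 1.30362939e+00,
       2.62888517e-05, 1.43121042e+00]), 'qvel': array([-1.07948543e-03,  1.46515597e-03,  1.48670029e-03, -1.63051317e-03,
       -6.55109679e-04, -6.02436446e-05]), 'tau': array([-1.02348866e-03, -4.80628252e+01,  2.98531616e+01,  1.91325950e-02,
       -3.53770774e-04,  2.69994608e-06]), 'tcp_pos': array([0.17287363, 0.54786261, 0.23042444]), 'orientation': array([-0.6982442 ,  0.69947104, -0.10788664,  0.10749781]), 'wrist_force': array([0.51682724, 0.32821351, 0.32113232]), 'ft_torque': array([-0.01938281,  0.001614  , -0.03426093]), 'finger_gap': 0.08524528355861845}
{'fx': 424.0809635864403, 'fy': 424.0809635864403, 'cx': 282.6579252138244, 'cy': 209.70831544307148, 'distortion': array([-0.00163613,  0.        ,  0.        ,  0.        ,  0.        ]), 'R': array([[ 0.76602491,  0.64280705, -0.00222151],
       [ 0.37626958, -0.45119228, -0.80922601],
       [-0.52117851,  0.61905139, -0.58749326]]), 't': array([-0.4502501 , -0.13595338,  1.39114973])}
{'fx': 395.75978668686884, 'fy': 395.75978668686884, 'cx': 278.55204368791243, 'cy': 213.75323022802763, 'distortion': array([-0.06259022,  0.        ,  0.        ,  0.        ,  0.        ]), 'R': array([[ 0.01388399, -0.99955989, -0.02621569],
       [-0.99101423, -0.01026758, -0.13336182],
       [ 0.13303396,  0.02783172, -0.99072063]]), 't': array([0.03286031, 0.543215  , 1.11592955])}
```

View pics/scene0.png

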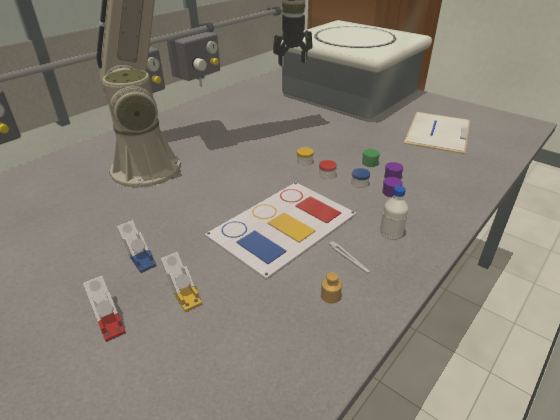

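View pics/top0.png

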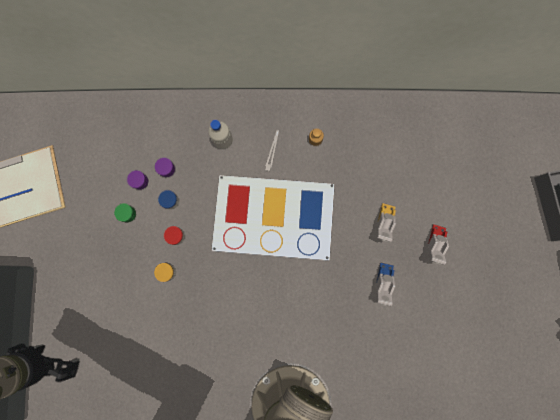

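The images show red, yellow and blue brackets at the right of the top view, so all three are present. The tray is in the middle and the jars are on the left: yellow (164,272), red (173,236), blue (167,199). Green (124,213) and two purple ones (137,180) and (164,167) are the look-alikes. Next I'll measure.

```bash
cat > h.py <<'E'
from workcell import env
import cv2, numpy as np
def cam(n):
    m=env.camera_model(n);K=np.array([[m['fx'],0,m['cx']],[0,m['fy'],m['cy']],[0,0,1.]])
    return m,K
def ray(n,p):
    m,K=cam(n);u=cv2.undistortPoints(np.array([[p]],float),K,np.array(m['distortion']))[0,0]
    R=np.array(m['R']);t=np.array(m['t']);return -R.T@t,R.T@np.array([u[0],u[1],1.])
def onz(n,p,z):
    c,d=ray(n,p);return (c+d*(z-c[2])/d[2])[:2]
def two(p1,p2):
    c1,d1=ray('top',p1);c2,d2=ray('scene',p2)
    d1=d1/np.linalg.norm(d1);d2=d2/np.linalg.norm(d2)
    A=np.stack([d1,-d2],1);s=np.linalg.lstsq(A,c2-c1,rcond=None)[0]
    a=c1+d1*s[0];b=c2+d2*s[1];return (a+b)/2,np.linalg.norm(a-b)
def proj(n,X):
    m,K=cam(n);R=np.array(m['R']);return cv2.projectPoints(np.array([X],float),cv2.Rodrigues(R)[0],np.array(m['t']),K,np.array(m['distortion']))[0][0,0]
HS={'red':[(0,6),(174,180)],'yellow':[(17,28)],'blue':[(105,122)]}
def mask(im,c,s=150,v=50):
    h=cv2.cvtColor(im,cv2.COLOR_BGR2HSV);o=np.zeros(h.shape[:2],np.uint8)
    for a,b in HS[c]: o|=cv2.inRange(h,(a,s,v),(b,255,255))
    return o
def blobs(im,c,amin=40,**k):
    n,l,st,ce=cv2.connectedComponentsWithStats(mask(im,c,**k))
    return [(ce[i].round(1),int(st[i,4]),l==i) for i in range(1,n) if st[i,4]>=amin]
def crop(im,x0,y0,x1,y1,f,name):
    cv2.imwrite('pics/'+name,cv2.resize(im[y0:y1,x0:x1],None,fx=f,fy=f,interpolation=cv2.INTER_CUBIC))
def tool():
    s=env.get_state();w,x,y,z=s['orientation']
    from scipy.spatial.transform import Rotation as Ro
    return s,np.array(s['tcp_pos']),Ro.from_quat([x,y,z,w]).as_matrix()
E
python3 - <<'E'
from h import *
im={n:cv2.imread(f'pics/{n}0.png') for n in('top','scene')}
for n in im:
  for c in HS:
    for ce,a,m in blobs(im[n],c): 
        r=cv2.minAreaRect(np.argwhere(m)[:,::-1].astype(np.float32)); print(n,c,ce,a,np.round(r[1],1),round(r[2],1),onz(n,ce,.014 if a>300 else .04).round(4))
crop(im['top'],360,190,470,320,5,'c_br.png')
crop(im['top'],100,140,220,290,4,'c_jar.png')
s,p,R=tool();print(p,R.round(3))
E
```

```text
top red [237.2 203.9] 732 [20.1 36.6] 5.7 [0.5743 0.1642]
top red [438.2 230.7] 116 [11.8 16.3] 86.2 [ 0.4978 -0.4225]
top red [172.8 235. ] 256 [17. 17.] 45.0 [0.4766 0.3472]
top yellow [273.8 206.8] 744 [20.3 36.8] 4.6 [0.5666 0.0545]
top yellow [387.6 209.1] 95 [14.1  8. ] 14.0 [ 0.5593 -0.277 ]
top yellow [163.3 271.8] 268 [17.7 17.7] 45.0 [0.3697 0.3701]
top blue [215.2 124.6] 68 [8.5 7.8] 45.0 [0.8123 0.2348]
top blue [ 16. 194.] 41 [ 1.3 32.6] 71.6 [0.5952 0.8463]
top blue [167. 199.] 202 [15.6 15.6] 45.0 [0.5829 0.3699]
top blue [310.5 209.8] 692 [19.5 36.1] 3.9 [ 0.5587 -0.0547]
top blue [385.5 269.5] 80 [14.1  9.2] 14.0 [ 0.3854 -0.2674]
scene red [327.2 164. ] 94 [ 6. 15.] 90.0 [0.4804 0.3456]
scene red [315.6 208.8] 168 [15.2 13.9] 26.6 [0.5952 0.1287]
scene red [331.8 214.5] 90 [ 9.4 14.4] 31.0 [0.6432 0.1354]
scene red [110.9 325.6] 327 [20.8 21.2] 68.2 [ 0.4966 -0.4315]
scene yellow [156.   78.9] 51 [6. 8.] 90.0 [-0.5906  0.4859]
scene yellow [  3.3 127.9] 68 [9. 8.] 90.0 [-0.5823 -0.1954]
scene yellow [304.8 152.1] 121 [ 9. 15.] 90.0 [0.3786 0.3627]
scene yellow [293.1 227.8] 538 [38.8 17.4] 29.7 [0.58  0.052]
scene yellow [188.6 297.6] 303 [20.1 20.1] 63.4 [ 0.5587 -0.2819]
scene blue [399.5 189.3] 56 [8.4 8.7] 60.3 [0.7229 0.3592]
[0.17292381 0.54792296 0.23051684] [[ 0.954 -0.001  0.301]
 [-0.301 -0.001  0.954]
 [-0.    -1.    -0.002]]
```

```bash
ls pics
```

```text
c_br.png
c_jar.png
scene0.png
top0.png
```

View crop.

View pics/c_br.png

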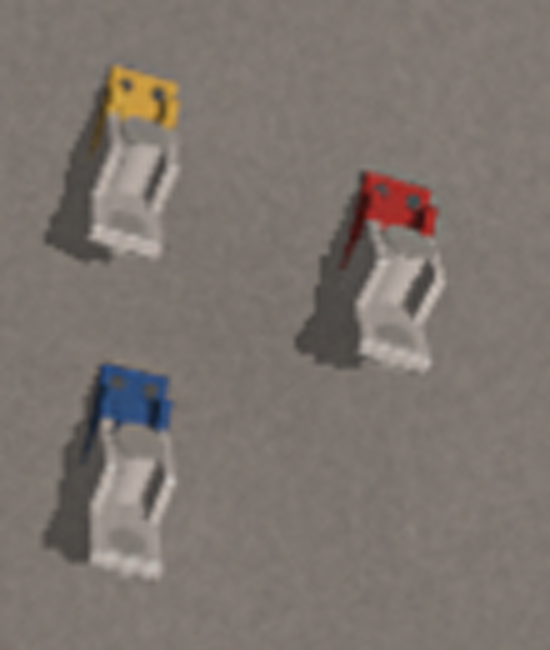

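View pics/c_jar.png

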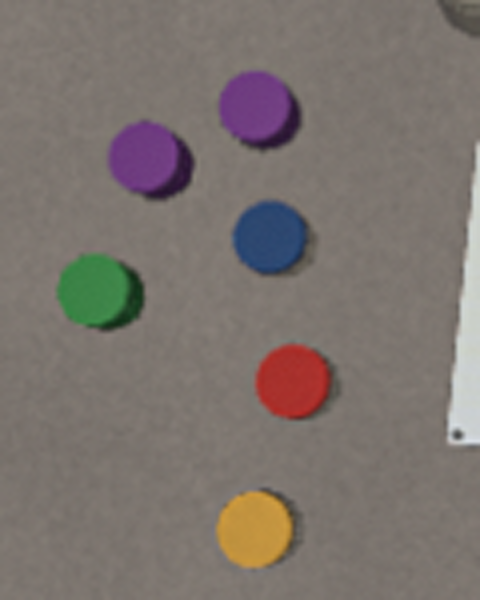

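Pixels in the top view for red: spot (441.6,237.6), toe (439,258). For yellow: (389,216) and (385.2,234). For blue: (386.2,277.6) and (386.6,298.2). In the jar crop, the plain red, yellow and blue lids are the right jars. Purple and green are the look-alikes, and I'll leave those alone.

```bash
python3 - <<'E'
from h import *
D={'red':((408,238),(395,340),(362,172),(432,187)),'yellow':((145,130),(126,220),(113,66),(178,80)),'blue':((131,438),(133,541),(100,365),(169,375))}
f=lambda p:(360+p[0]/5,190+p[1]/5)
for c,(s,t,a,b) in D.items():
    S=onz('top',f(s),.0506);T=onz('top',f(t),.0657);A=onz('top',f(a),.008);B=onz('top',f(b),.008)
    v=S-T;e=A-B
    print(c,S.round(4),T.round(4),np.linalg.norm(v).round(4),'yaw axis',np.degrees(np.arctan2(v[1],v[0])).round(1),'edge',np.degrees(np.arctan2(e[1],e[0])).round(1)-90,np.linalg.norm(e).round(4))
E
```

```text
red [ 0.4771 -0.4275] [ 0.4186 -0.4123] 0.0604 yaw axis -14.6 edge -11.599999999999994 0.0426
yellow [ 0.5377 -0.2779] [ 0.4845 -0.2623] 0.0554 yaw axis -16.4 edge -11.700000000000003 0.0396
blue [ 0.3628 -0.2665] [ 0.3068 -0.263 ] 0.0561 yaw axis -3.5 edge -7.700000000000003 0.0408
```

```bash
cat >> h.py <<'E'
def go(x,y,z,yaw=None,p=None,psi=None):
    s,p0,R=tool();p=p0 if p is None else np.array(p)
    psi0=np.degrees(np.arctan2(R[1,0],R[0,0]))
    d=R.T@(np.array([x,y,z])-p)*1000
    sp=0 if yaw is None else -(yaw-psi0)
    print('rows target',d.round(1),'spin',round(sp,1),'dist',np.linalg.norm(d).round(0),'| tcp',p0.round(4),'yaw',psi0.round(2),'t',round(s['clock'],2),'F',np.round(s['wrist_force'],1),'gap',round(s['finger_gap']*1000,1))
E
python3 -c "
from h import *
go(.5,.1,.23,-13)"
```

```text
rows target [ 446.8    0.9 -328.7] spin -4.5 dist 555.0 | tcp [0.1729 0.5479 0.2305] yaw -17.52 t 0.1 F [-0.2  0.3 -0.4] gap 85.3
```

```bash
python3 -m inch '[[[40,0,-30,-1],[80,0,-60,-2],[120,0,-90,-3],[160,0,-120,-4],[200,0,-150,-4.5],[240,0,-180,-4.5],[290,0,-215,-4.5],[340,0,-250,-4.5],[390,0,-290,-4.5],[447,0,-329,-4.5]]]' 0 30; python3 -c "
from h import *
c=np.array([.4186,-.4123]);print(c)
a=np.radians(-13);u=np.array([np.cos(a),np.sin(a)])
# red: spot/toe mean -> grip
S=np.array([.4771,-.4275]);T=np.array([.4186,-.4123])
g=((S-.0128*u)+(T+.0437*u))/2;piv=g-.0124*u;print('grip',g,'piv',piv)
def tr(th):
    th=np.radians(th);x,z=-.0705,.014
    return np.cos(th)*x+np.sin(th)*z, -np.sin(th)*x+np.cos(th)*z
for th in(53,45,35,25,15,5,0):
    x,z=tr(th);print(th,round(x*1000),round(z*1000))
t=piv+u*(-.0311+.04);go(t[0],t[1],.23,-13);go(t[0],t[1],.058,-13)
"
```

```text
clock: 1.1
tcp_pos: [0.4677, 0.1421, 0.2311]
orientation: [0.703, -0.702, 0.08, -0.08]
wrist_force: [0.7, 0.6, -0.2]
finger_gap: 0.0003
[ 0.4186 -0.4123]
grip [ 0.46290402 -0.42337549] piv [ 0.45082183 -0.4205861 ]
53 -31 65
45 -40 60
35 -50 52
25 -58 42
15 -64 32
5 -69 20
0 -70 14
rows target [ 119.3    1.  -552. ] spin -0.0 dist 565.0 | tcp [0.4677 0.1421 0.2311] yaw -13.03 t 1.1 F [ 0.7  0.6 -0.2] gap 0.3
rows target [ 119.4  173.  -552. ] spin -0.0 dist 591.0 | tcp [0.4677 0.1421 0.2311] yaw -13.03 t 1.1 F [ 0.7  0.6 -0.2] gap 0.3
```

```bash
python3 -m inch '[[[0,0,0,0],[0,0,0,0]]]'; python3 - <<'E'
from h import *
im=env.read_camera('scene');crop(im,70,210,220,350,5,'c_br2.png')
go(.5,.1,.23,-13)
E
```

```text
clock: 1.3
tcp_pos: [0.4674, 0.1429, 0.2307]
orientation: [0.702, -0.702, 0.082, -0.081]
wrist_force: [-0.4, -0.3, 0.3]
finger_gap: 0.0001
rows target [ 42.3   0.7 -35.2] spin -0.1 dist 55.0 | tcp [0.4667 0.1439 0.2308] yaw -13.09 t 1.35 F [-0.6  1.   1.2] gap 0.1
```

View pics/c_br2.png

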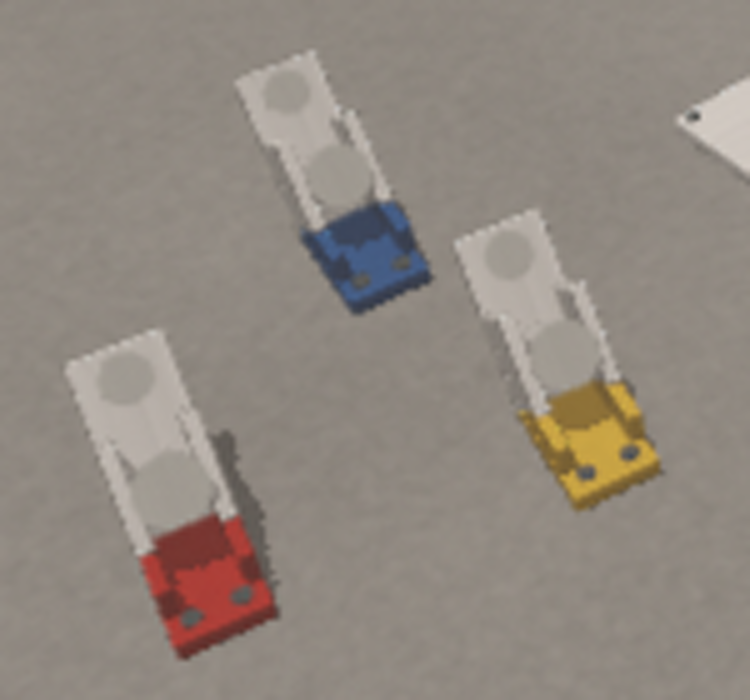

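```bash
python3 -c "
from h import *
a=np.radians(-13);u=np.array([np.cos(a),np.sin(a)]);piv=np.array([.4508,-.4206])
t=piv+u*.005;go(t[0],t[1],.12,-13)"
```

```text
rows target [ 117.5  110.7 -553.4] spin -0.1 dist 576.0 | tcp [0.4667 0.1439 0.2308] yaw -13.09 t 1.35 F [-0.6  1.   1.2] gap 0.1
```

```bash
python3 -m inch '[[[8,0,-40,0],[17,0,-80,0],[25,0,-120,0],[34,0,-160,0],[42,0,-200,0],[51,0,-240,0],[59,0,-280,0],[68,0,-320,0],[76,0,-360,0],[85,0,-400,0]]]'; python3 -m inch '[[[8,0,-38,0],[16,20,-76,0],[24,40,-114,0],[32,60,-153,0],[32,80,-153,0],[32,100,-153,0],[32,110,-153,0],[32,110,-153,0]]]';  python3 -c "
from h import *
a=np.radians(-13);u=np.array([np.cos(a),np.sin(a)]);piv=np.array([.4508,-.4206])
t=piv+u*.005;go(t[0],t[1],.066,-13)"
```

```text
clock: 2.35
tcp_pos: [0.4601, -0.2642, 0.2314]
orientation: [0.703, -0.702, 0.079, -0.079]
wrist_force: [0.2, -0.0, -0.3]
finger_gap: -0.0001
clock: 3.15
tcp_pos: [0.4567, -0.4186, 0.1196]
orientation: [0.704, -0.702, 0.08, -0.078]
wrist_force: [0.3, 0.4, 0.3]
finger_gap: -0.0001
rows target [-0.1 53.6 -3.4] spin 0.1 dist 54.0 | tcp [ 0.4567 -0.4186  0.1196] yaw -12.89 t 3.15 F [0.3 0.4 0.3] gap -0.1
```

```bash
python3 -m inch '[[[0,18,-3,0],[0,36,-3,0],[0,53,-3,0],[-8,53,-3,0],[-16,53,-3,0],[-22,54,-3,0],[-26,55,-3,0],[-29,56,-3,0],[-29,56,-3,0]]]'; python3 - <<'E'
from h import *
for n in('scene','top'):
    im=env.read_camera(n)
    if n=='scene': crop(im,50,210,230,350,4,'s1.png')
    else: crop(im,370,160,500,300,4,'t1.png')
E
```

```text
clock: 4.05
tcp_pos: [0.4274, -0.4176, 0.0657]
orientation: [-0.702, 0.703, -0.08, 0.08]
wrist_force: [-0.9, 0.6, 0.4]
finger_gap: 0.0002
```

View pics/s1.png

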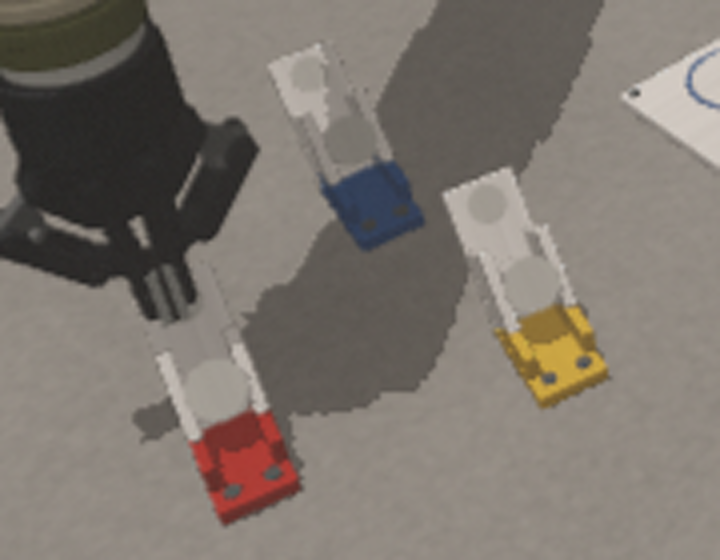

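The closed fingertips are at the red toe mark, at crop (165,300), and nothing has moved yet. Next I push back and down along the toe's arc.

```bash
python3 -m inch '[[[-4,2,1,0],[-8,5,2,0],[-13,9,2,0],[-17,13,2,0],[-22,18,2,0],[-27,23,2,0],[-32,28,2,0],[-36,33,2,0]]]'; python3 - <<'E'
from h import *
im=env.read_camera('scene');crop(im,50,210,230,350,4,'s2.png')
E
```

```text
clock: 4.95
tcp_pos: [0.3931, -0.408, 0.0324]
orientation: [-0.702, 0.703, -0.08, 0.081]
wrist_force: [0.7, -0.4, 0.1]
finger_gap: -0.0001
```

View pics/s2.png

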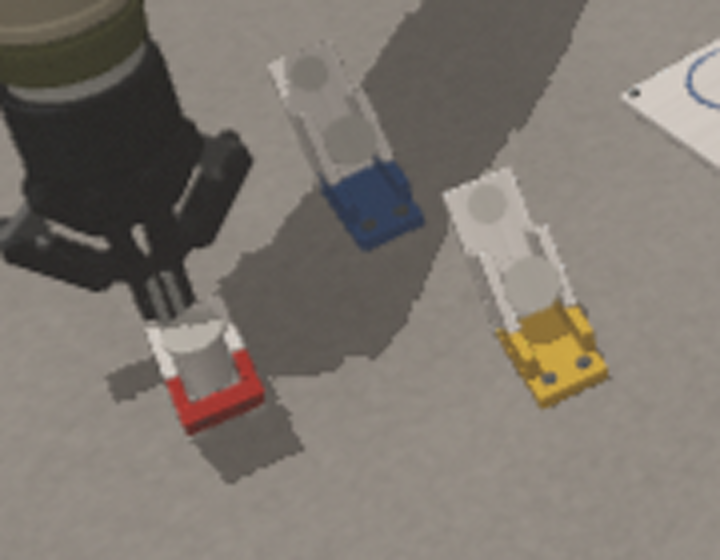

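Red now stands: the scene view shows the boss upright and the flange raised. Next is yellow, done the same way.

```bash
python3 -m inch '[[[0,-25,0,0],[0,-50,0,0],[5,-88,0,0],[5,-88,0,0]]]'; python3 -c "
from h import *
for S,T,y in(((.5377,-.2779),(.4845,-.2623),-13.5),((.3628,-.2665),(.3068,-.263),-6)):
    S=np.array(S);T=np.array(T);a=np.radians(y);u=np.array([np.cos(a),np.sin(a)])
    g=((S-.0128*u)+(T+.0437*u))/2;piv=g-.0124*u;t=piv+u*.005;print('piv',piv.round(4))
    go(t[0],t[1],.12,y)
    go(t[0],t[1],.066,y)
"
```

```text
clock: 5.4
tcp_pos: [0.4001, -0.4112, 0.1252]
orientation: [-0.7, 0.705, -0.078, 0.082]
wrist_force: [-0.5, -1.3, -0.1]
finger_gap: 0.0003
piv [ 0.5141 -0.2708]
rows target [ 84.4   4.8 162.4] spin 0.5 dist 183.0 | tcp [ 0.4001 -0.4112  0.1252] yaw -13.01 t 5.4 F [-0.5 -1.3 -0.1] gap 0.3
rows target [ 84.   58.8 162.7] spin 0.5 dist 192.0 | tcp [ 0.4001 -0.4112  0.1252] yaw -13.01 t 5.4 F [-0.5 -1.3 -0.1] gap 0.3
piv [ 0.3378 -0.2651]
rows target [-88.6   3.9 129. ] spin -7.0 dist 157.0 | tcp [ 0.4001 -0.4112  0.1252] yaw -13.01 t 5.4 F [-0.5 -1.3 -0.1] gap 0.3
rows target [-89.   57.9 129.3] spin -7.0 dist 167.0 | tcp [ 0.4001 -0.4112  0.1252] yaw -13.01 t 5.4 F [-0.5 -1.3 -0.1] gap 0.3
```

```bash
python3 -m inch '[[[17,0,32,0],[34,0,65,0.5],[50,0,97,0.5],[67,0,130,0.5],[84,0,162,0.5],[84,20,163,0.5],[84,40,163,0.5],[84,59,163,0.5],[84,59,163,0.5]]]'; python3 -m inch '[[[-8,0,0,0],[-16,0,0,0],[-22,1,0,0],[-28,2,0,0],[-32,4,0,0],[-37,7,0,0],[-41,11,0,0],[-46,15,0,0],[-51,20,0,0],[-56,25,0,0]]]'; python3 -m inch '[[[-61,30,0,0],[-65,35,0,0]]]';python3 - <<'E'
from h import *
im=env.read_camera('scene');crop(im,50,210,230,350,4,'s3.png')
go(.5141,-.2708,0.1)
E
```

```text
clock: 6.3
tcp_pos: [0.5154, -0.2674, 0.0592]
orientation: [0.703, -0.702, 0.084, -0.082]
wrist_force: [-0.6, 0.8, 2.2]
finger_gap: -0.0006
clock: 7.3
tcp_pos: [0.4616, -0.2554, 0.0357]
orientation: [0.702, -0.702, 0.083, -0.083]
wrist_force: [0.2, -0.7, 1.1]
finger_gap: 0.0001
clock: 7.5
tcp_pos: [0.3958, -0.2382, -0.0003]
orientation: [0.703, -0.701, 0.084, -0.082]
wrist_force: [12.1, -5.4, 99.1]
finger_gap: 0.0
rows target [122.2 -99.6  -3.1] spin 0 dist 158.0 | tcp [ 0.396  -0.2391  0.0004] yaw -13.55 t 7.55 F [0.5 0.4 0.7] gap -0.2
```

View pics/s3.png

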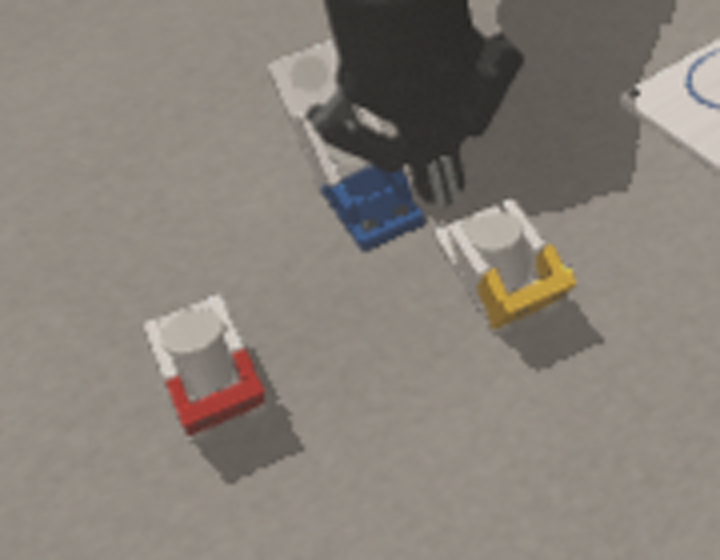

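My last call was a mistake: I typed rows relative to the wrong start pose, so the fingertips touched the bench with 99 N, still under the 120 N limit. Yellow stands and nothing else seems disturbed. I'll lift straight up and check blue.

```bash
python3 -m inch '[[[0,-30,0,0],[0,-60,0,0],[0,-90,0,0],[0,-125,0,0],[0,-125,0,0]]]';python3 - <<'E'
from h import *
s,p,R=tool();print(p,s['wrist_force'],s['ft_torque'])
im=env.read_camera('top');crop(im,350,180,460,310,5,'t4.png')
im=env.read_camera('scene');crop(im,70,200,220,340,5,'s4.png')
E
```

```text
clock: 8.05
tcp_pos: [0.4014, -0.2425, 0.1306]
orientation: [-0.701, 0.704, -0.081, 0.086]
wrist_force: [1.0, -0.8, -0.4]
finger_gap: -0.0002
[ 0.40142392 -0.24254089  0.13056377] [ 0.95057014 -0.84451785 -0.4163652 ] [-0.09223316  0.01805472  0.04391512]
```

View pics/t4.png

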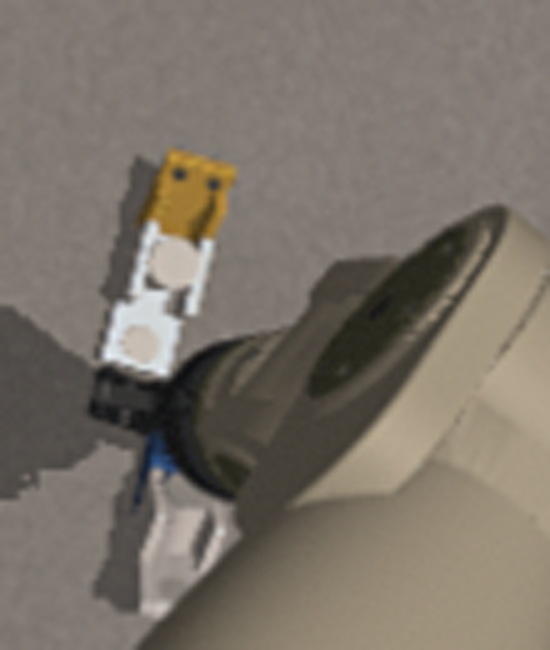

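View pics/s4.png

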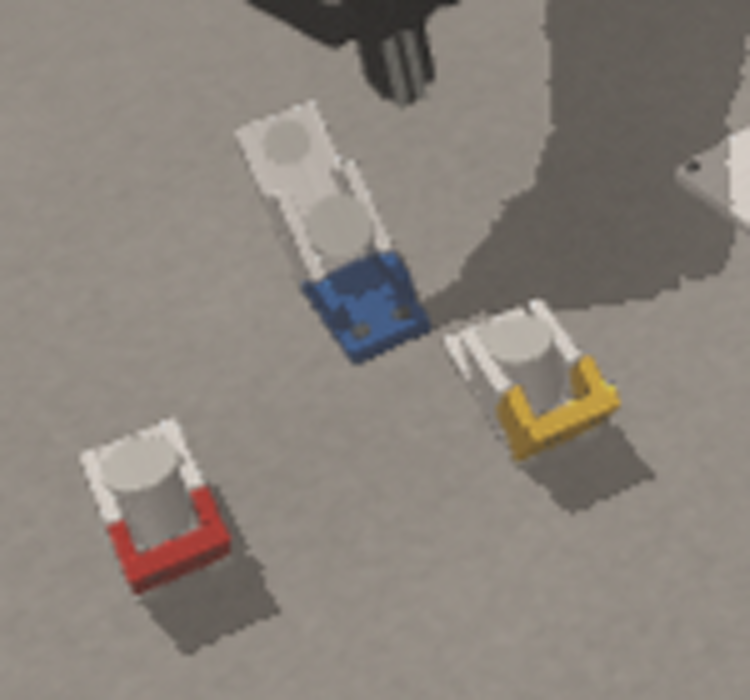

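Blue hasn't moved: its spot is at scene pixel (138,245), as before.

```bash
python3 -c "
from h import *
a=np.radians(-6);u=np.array([np.cos(a),np.sin(a)]);t=np.array([.3378,-.2651])+u*.005
go(t[0],t[1],.12,-6)"
```

```text
rows target [-49.3   6.8 -37.3] spin -7.5 dist 62.0 | tcp [ 0.3995 -0.2409  0.1269] yaw -13.52 t 8.15 F [0.  0.3 0. ] gap 0.1
```

```bash
python3 -m inch '[[[-17,0,-12,-2.5],[-33,0,-25,-5],[-49,5,-37,-7.5],[-49,5,-37,-7.5],[-49,5,-37,-7.5]]]';python3 -c "
from h import *
a=np.radians(-6);u=np.array([np.cos(a),np.sin(a)]);t=np.array([.3378,-.2651])+u*.005
go(t[0],t[1],.064,-6)"
```

```text
clock: 8.65
tcp_pos: [0.342, -0.2643, 0.1202]
orientation: [0.707, -0.705, 0.038, -0.037]
wrist_force: [-0.1, 0.2, 0.3]
finger_gap: -0.0001
rows target [ 0.9 56.2 -1.3] spin -0.1 dist 56.0 | tcp [ 0.342  -0.2643  0.1202] yaw -6.13 t 8.65 F [-0.1  0.2  0.3] gap -0.1
```

```bash
python3 -m inch '[[[0,20,0,0],[0,40,0,0],[0,55,0,0],[0,55,0,0]]]'; python3 -m inch '[[[-8,0,0,0],[-16,0,0,0],[-22,1,0,0],[-28,2,0,0],[-32,4,0,0],[-37,7,0,0],[-41,11,0,0],[-46,15,0,0],[-51,20,0,0],[-56,25,0,0]]]';python3 - <<'E'
from h import *
im=env.read_camera('scene');crop(im,50,200,200,340,4,'s5.png')
im=env.read_camera('top');crop(im,350,180,460,310,5,'t5.png')
go(.3428,-.2656,0.066)
E
```

```text
clock: 9.05
tcp_pos: [0.342, -0.2631, 0.0642]
orientation: [0.707, -0.705, 0.038, -0.036]
wrist_force: [-0.9, 0.2, -0.9]
finger_gap: 0.0001
clock: 10.05
tcp_pos: [0.2859, -0.2587, 0.0406]
orientation: [0.706, -0.706, 0.038, -0.037]
wrist_force: [-2.7, -0.3, 0.6]
finger_gap: 0.0001
rows target [ 57.8 -25.9  -1.4] spin 0 dist 63.0 | tcp [ 0.2854 -0.2581  0.0403] yaw -6.07 t 10.15 F [-1.6 -0.1 -0.1] gap -0.1
```

View pics/s5.png

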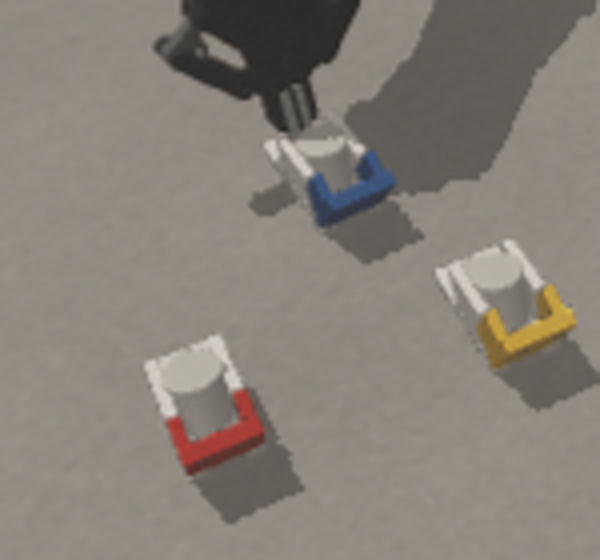

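All three brackets stand now. I'll lift and clear the view to measure them.

```bash
python3 -m inch '[[[3,-30,0,0],[6,-60,10,0],[30,-90,40,0],[60,-110,80,0],[90,-130,120,0],[110,-150,160,0],[130,-170,200,0],[150,-170,240,0],[150,-170,240,0]]]' 80;python3 - <<'E'
from h import *
im=env.read_camera('top');crop(im,340,160,480,310,5,'t6.png');cv2.imwrite('pics/top6.png',im)
im=env.read_camera('scene');cv2.imwrite('pics/scene6.png',im);crop(im,70,200,220,340,5,'s6.png')
E
```

```text
clock: 11.05
tcp_pos: [0.4647, -0.0314, 0.2124]
orientation: [0.707, -0.706, 0.033, -0.036]
wrist_force: [-0.4, 0.5, -0.8]
finger_gap: 0.0801
```

View pics/t6.png

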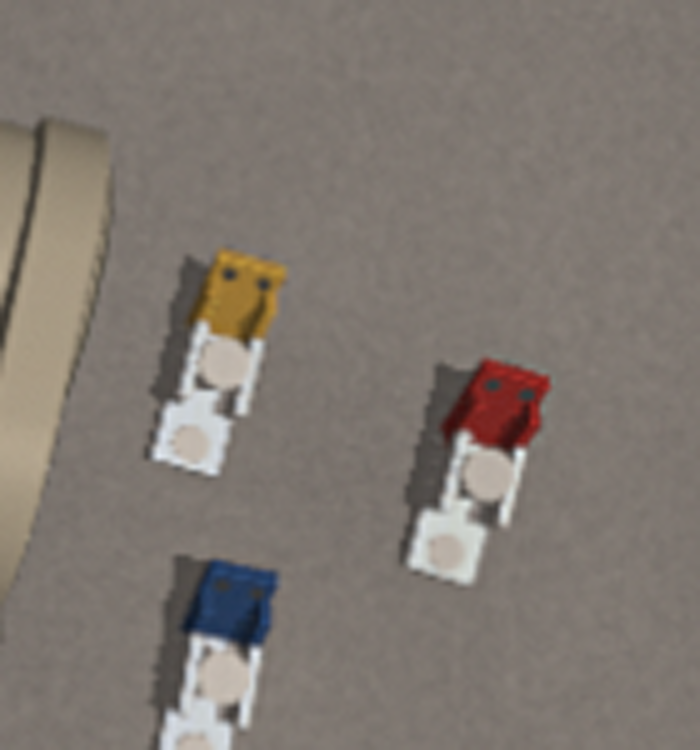

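```bash
cat >> h.py <<'E'
def marks(im,p,r=6):
    # warm bright disc near p: R-B and value
    x,y=map(int,np.round(p));w=im[y-r:y+r+1,x-r:x+r+1].astype(int)
    m=((w[...,2]-w[...,0])>14)&(w[...,2]>150)
    n,l,st,ce=cv2.connectedComponentsWithStats(m.astype(np.uint8))
    if n<2:return None
    i=1+st[1:,4].argmax();return ce[i]+[x-r,y-r],st[i,4]
E
python3 - <<'E'
from h import *
im=cv2.imread('pics/top6.png')
D={'red':((437.6,254.4),(428.6,269.6)),'yellow':((385,232.2),(377.8,248.2)),'blue':((384,295.4),(378.2,308.2))}
for c,(s,t) in D.items():
    ms=marks(im,s,7);mt=marks(im,t,5)
    print(c,ms,mt)
    S=onz('top',s,.05);T=onz('top',t,.014);v=S-T
    print(' manual',S.round(4),T.round(4),np.linalg.norm(v).round(4),np.degrees(np.arctan2(v[1],v[0])).round(1))
    if ms and mt:
        S=onz('top',ms[0],.05);T=onz('top',mt[0],.014);v=S-T
        print(' auto',S.round(4),T.round(4),np.linalg.norm(v).round(4),np.degrees(np.arctan2(v[1],v[0])).round(1))
E
```

```text
red (array([436.94936709, 254.48101266]), np.int32(79)) (array([428.65714286, 269.94285714]), np.int32(35))
 manual [ 0.4292 -0.4145] [ 0.386 -0.4  ] 0.0455 -18.6
 auto [ 0.4289 -0.4126] [ 0.385  -0.4001] 0.0457 -15.9
yellow (array([384.38043478, 231.05434783]), np.int32(92)) (array([377.5625, 248.3125]), np.int32(32))
 manual [ 0.491  -0.2656] [ 0.447  -0.2522] 0.046 -16.9
 auto [ 0.4943 -0.2639] [ 0.4467 -0.2515] 0.0492 -14.5
blue (array([384.35714286, 294.86904762]), np.int32(84)) (array([378.42857143, 309.88571429]), np.int32(35))
 manual [ 0.3133 -0.2597] [ 0.2743 -0.2509] 0.04 -12.6
 auto [ 0.3147 -0.2607] [ 0.2695 -0.2515] 0.0462 -11.4
```

```bash
python3 -c "
from h import *
go(.429,-.413,.2,-16)"
```

```text
rows target [   5.7   11.1 -379.7] spin 10.2 dist 380.0 | tcp [ 0.4618 -0.0347  0.2112] yaw -5.81 t 11.15 F [ 0.2  0.1 -0.6] gap 80.0
```

```bash
python3 -m inch '[[[1,0,-40,2],[2,0,-80,4],[2,0,-120,6],[3,0,-160,8],[3,0,-200,10],[4,0,-240,10],[4,0,-280,10],[5,0,-320,10],[5,0,-360,10],[6,10,-380,10]]]' 80; python3 -m inch '[[[0,0,0,0],[0,0,0,0]]]'; python3 -c "
from h import *
go(.429,-.413,.075,-16)"
```

```text
clock: 12.15
tcp_pos: [0.4253, -0.4194, 0.2016]
orientation: [-0.699, 0.701, -0.1, 0.101]
wrist_force: [0.4, 0.2, -0.3]
finger_gap: 0.0799
clock: 12.35
tcp_pos: [0.4259, -0.4142, 0.2]
orientation: [0.701, -0.699, 0.1, -0.099]
wrist_force: [0.2, 0.3, 0.2]
finger_gap: 0.0798
rows target [  2.9 125.    1.7] spin -0.1 dist 125.0 | tcp [ 0.4259 -0.4142  0.2   ] yaw -16.14 t 12.35 F [0.2 0.3 0.2] gap 79.8
```

```bash
python3 -m inch '[[[3,40,2,0],[3,80,2,0],[3,115,2,0],[3,140,2,0],[3,160,2,0],[3,175,2,0],[3,183,2,0],[3,183,2,0]]]' 80; python3 - <<'E'
from h import *
go(.429,-.413,.016,-16)
im=env.read_camera('scene');crop(im,50,210,200,330,5,'s7.png')
E
```

```text
clock: 13.15
tcp_pos: [0.4304, -0.4116, 0.0176]
orientation: [0.701, -0.7, 0.099, -0.098]
wrist_force: [0.2, 0.0, -0.2]
finger_gap: 0.0801
rows target [-1.   1.6 -1.7] spin 0.1 dist 3.0 | tcp [ 0.4304 -0.4116  0.0176] yaw -15.95 t 13.15 F [ 0.2  0.  -0.2] gap 80.1
```

View pics/s7.png

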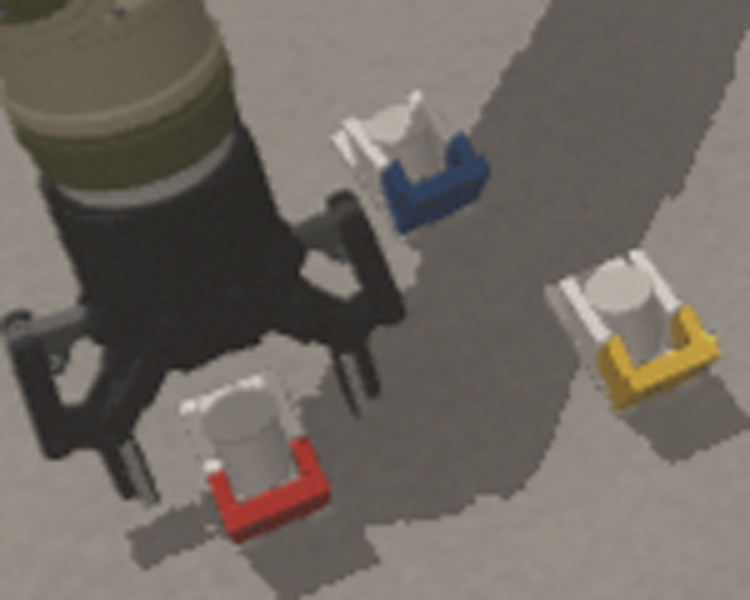

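The fingers straddle the red bracket at its boss. Closing.

```bash
python3 -m inch '[[[0,0,0,0],[0,0,0,0],[0,0,0,0],[0,0,0,0],[0,0,0,0],[0,0,0,0],[0,0,0,0]]]' 30 60; python3 -m inch '[[[0,-5,0,0],[0,-20,0,0],[0,-40,0,0],[0,-60,0,0],[0,-80,0,0],[0,-100,0,0],[0,-100,0,0]]]';python3 - <<'E'
from h import *
im=env.read_camera('scene');crop(im,50,170,200,290,5,'s8.png')
a=np.radians(-4.07);u=np.array([np.cos(a),np.sin(a)]);
go(.5743,.1642,.13,-4.07)
E
```

```text
clock: 13.9
tcp_pos: [0.4314, -0.4141, 0.0195]
orientation: [-0.7, 0.701, -0.098, 0.099]
wrist_force: [1.5, 1.1, 5.4]
finger_gap: 0.0388
clock: 14.6
tcp_pos: [0.4317, -0.4148, 0.1207]
orientation: [-0.699, 0.701, -0.098, 0.1]
wrist_force: [0.8, -1.1, -3.7]
finger_gap: 0.0392
rows target [-22.  -11.7 595.3] spin -12.0 dist 596.0 | tcp [ 0.4311 -0.4141  0.119 ] yaw -16.03 t 14.65 F [-0.3  0.2 -4.1] gap 38.7
```

View pics/s8.png

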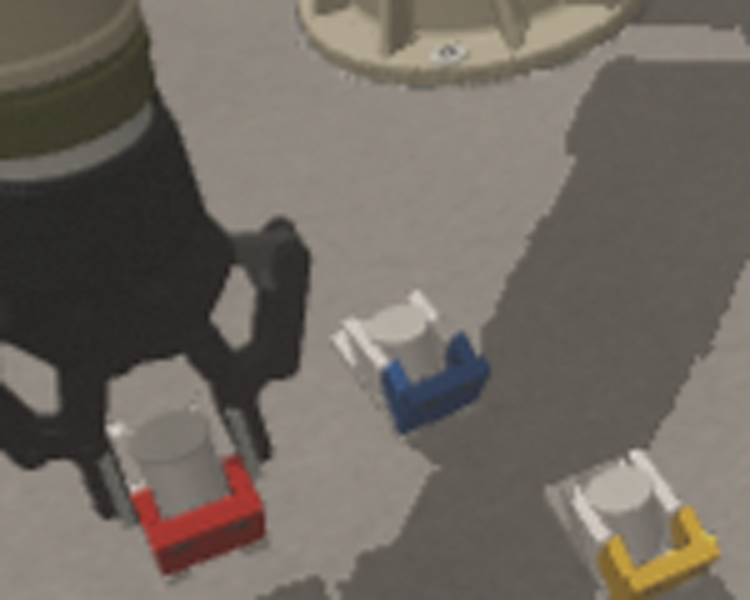

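```bash
python3 - <<'E'
from h import *
im=cv2.imread('pics/scene0.png');tp=cv2.imread('pics/top0.png')
a=np.arctan2(-.0156,.2189);u=np.array([np.cos(a),np.sin(a)]);n=np.array([-u[1],u[0]])
out=[im.copy(),tp.copy()]
for c,P in (('r',(.5743,.1642)),('y',(.5666,.0545)),('b',(.5587,-.0547))):
    P=np.array(P)
    for k,nm in enumerate(('scene','top')):
        q=[proj(nm,[*(P+u*sx*.0575+n*sy*.032),.014]) for sx,sy in((1,1),(1,-1),(-1,-1),(-1,1))]
        cv2.polylines(out[k],[np.int32(np.round(np.array(q)*8))],True,(0,255,0),1,shift=3)
crop(out[0],200,170,370,280,4,'ps.png');crop(out[1],205,165,345,270,5,'pt.png')
E
```

```text
(no output)
```

View pics/ps.png

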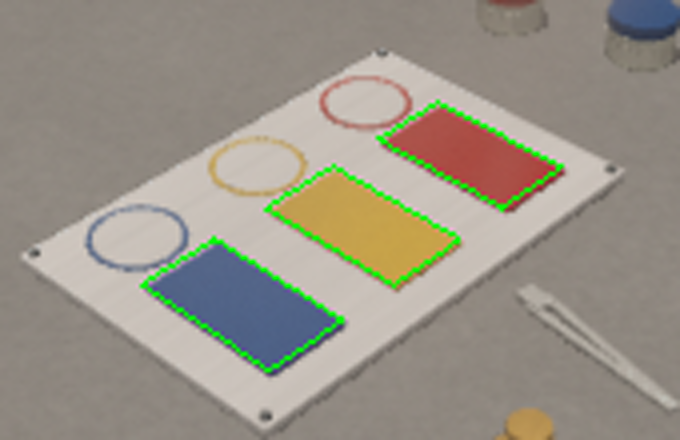

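View pics/pt.png

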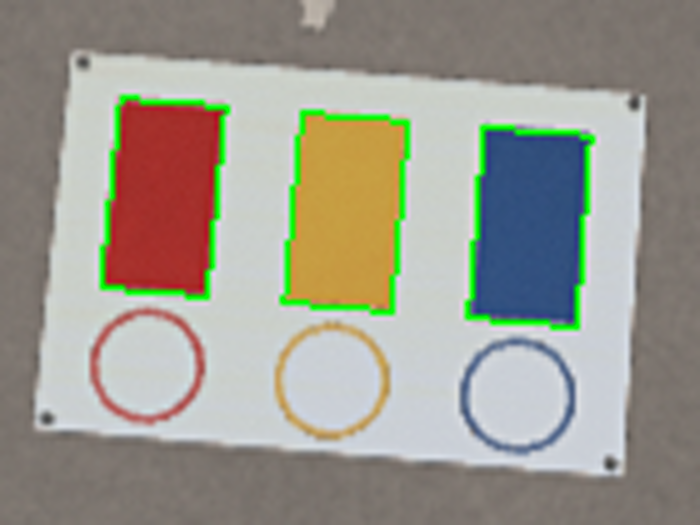

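Both views match the pad model, with the outlines fitting to about 1 mm. Carrying red over to its pad.

```bash
python3 -c "
from h import *
go(.594,.163,.12,-4.1)"
python3 -m inch '[[[0,0,40,-1],[0,0,80,-2],[0,0,120,-3],[0,0,160,-4],[0,0,200,-5],[0,0,240,-6],[0,0,280,-7],[0,0,320,-8],[0,0,360,-9],[0,0,400,-10]]]'; python3 -c "
from h import *
go(.594,.163,.12,-4.1)"
```

```text
rows target [ -2.8  -1.7 599.6] spin -11.9 dist 600.0 | tcp [ 0.4311 -0.4141  0.119 ] yaw -16.03 t 14.65 F [-0.3  0.2 -4.1] gap 38.7
clock: 15.65
tcp_pos: [0.5401, -0.0272, 0.1164]
orientation: [0.706, -0.706, 0.038, -0.036]
wrist_force: [0.2, -0.6, -3.1]
finger_gap: 0.0391
rows target [ 33.7  -3.6 194.8] spin -1.9 dist 198.0 | tcp [ 0.5401 -0.0272  0.1164] yaw -5.99 t 15.65 F [ 0.2 -0.6 -3.1] gap 39.1
```

```bash
python3 -m inch '[[[7,0,39,-0.5],[14,0,78,-1],[20,0,117,-1.5],[27,0,156,-1.9],[34,0,190,-1.9],[34,0,190,-1.9],[34,0,190,-1.9]]]';  python3 -c "
from h import *
go(.594,.163,.034,-4.1)"
```

```text
clock: 16.35
tcp_pos: [0.5936, 0.1569, 0.1161]
orientation: [-0.706, 0.707, -0.026, 0.024]
wrist_force: [-0.2, 0.4, -4.5]
finger_gap: 0.0389
rows target [ 0.3 82.1  6.2] spin 0.1 dist 82.0 | tcp [0.5936 0.1569 0.1161] yaw -4.01 t 16.35 F [-0.2  0.4 -4.5] gap 38.9
```

```bash
python3 -m inch '[[[0,20,6,0],[0,40,6,0],[0,60,6,0],[0,72,6,0],[0,78,6,0],[0,80,6,0],[0,81,6,0],[0,81,6,0]]]'; python3 - <<'E'
from h import *
go(.594,.163,.034,-4.1)
im=env.read_camera('scene');crop(im,220,110,370,250,5,'s9.png')
im=env.read_camera('top');crop(im,205,145,345,270,5,'t9.png')
E
```

```text
clock: 17.15
tcp_pos: [0.596, 0.1623, 0.0381]
orientation: [0.707, -0.707, 0.025, -0.026]
wrist_force: [1.0, 0.1, -3.0]
finger_gap: 0.039
rows target [-2.1  4.1  0.6] spin -0.0 dist 5.0 | tcp [0.596  0.1623 0.0381] yaw -4.13 t 17.15 F [ 1.   0.1 -3. ] gap 39.0
```

View pics/s9.png

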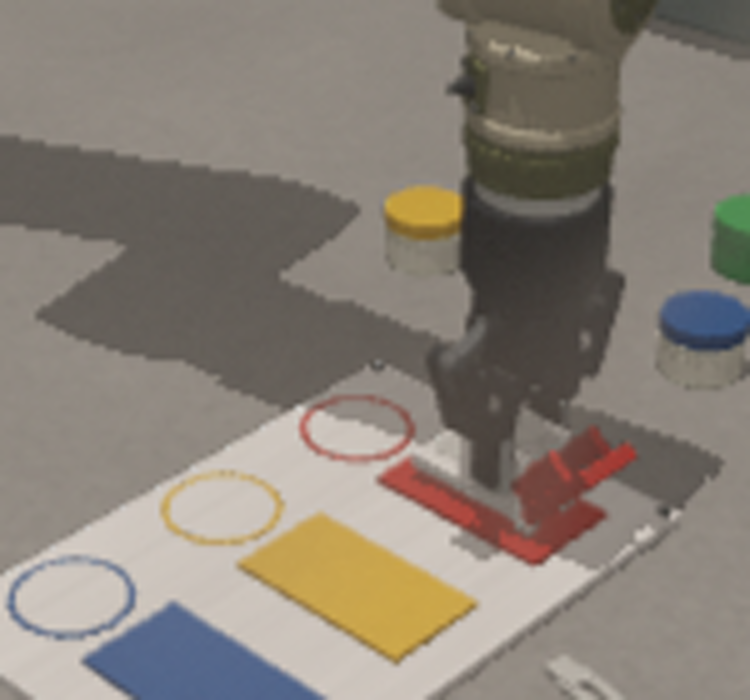

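Red hovers just over its pad and looks well aligned. I'll lower it gently.

```bash
python3 -m inch '[[[-1,1.5,0,0],[-1.5,3,0,0],[-1.5,3,0,0]]]'; python3 -m inch '[[[0,1,0,0],[0,1,0,0]]]'
```

```text
clock: 17.55
tcp_pos: [0.5935, 0.1625, 0.0341]
orientation: [0.707, -0.707, 0.026, -0.025]
wrist_force: [0.2, 0.1, -3.7]
finger_gap: 0.039
clock: 17.75
tcp_pos: [0.5938, 0.1625, 0.0336]
orientation: [0.707, -0.707, 0.025, -0.025]
wrist_force: [-1.3, 0.6, 0.6]
finger_gap: 0.039
```

```bash
python3 -m inch '[[[0,0,0,0],[0,0,0,0],[0,0,0,0],[0,0,0,0],[0,0,0,0]]]' 80; python3 -m inch '[[[0,-20,0,0],[0,-45,0,0],[0,-75,0,0],[0,-105,0,0],[-40,-125,0,0],[-80,-125,0,0],[-120,-125,0,0],[-150,-125,0,0],[-150,-125,0,0]]]'; python3 - <<'E'
from h import *
im=env.read_camera('top');cv2.imwrite('pics/top10.png',im);crop(im,205,145,345,270,5,'t10.png')
im=env.read_camera('scene');crop(im,250,150,370,250,5,'s10.png')
E
```

```text
clock: 18.25
tcp_pos: [0.594, 0.1625, 0.0334]
orientation: [0.707, -0.707, 0.025, -0.026]
wrist_force: [-0.9, -0.1, -0.6]
finger_gap: 0.08
clock: 19.15
tcp_pos: [0.4398, 0.1733, 0.1583]
orientation: [-0.707, 0.707, -0.026, 0.024]
wrist_force: [1.1, -0.7, 0.0]
finger_gap: 0.0798
```

View pics/t10.png

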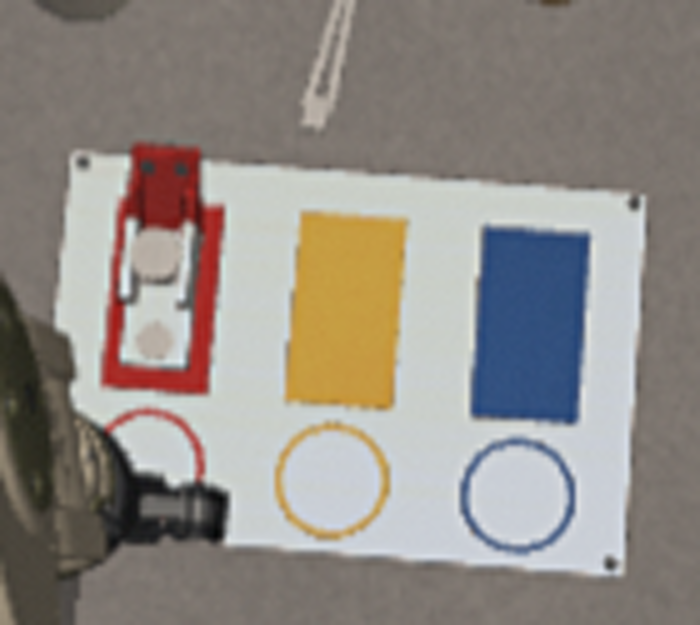

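View pics/s10.png

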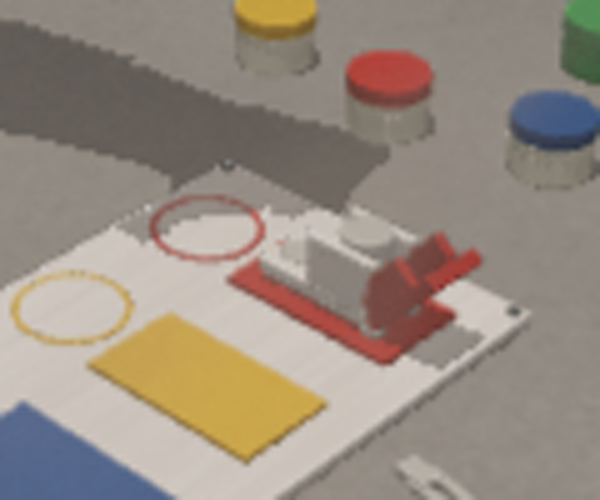

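```bash
cat >> h.py <<'E'
UA=np.arctan2(-.0156,.2189);U=np.array([np.cos(UA),np.sin(UA)]);N=np.array([-U[1],U[0]])
PAD={'red':np.array((.5743,.1642)),'yellow':np.array((.5666,.0545)),'blue':np.array((.5587,-.0547))}
def chk(im,c,s,t,zs=.064,zt=.028):
    ms=marks(im,s,8);mt=marks(im,t,6);print(ms,mt)
    S=onz('top',ms[0],zs);T=onz('top',mt[0],zt);v=S-T;P=PAD[c]
    print(c,'S',S.round(4),'T',T.round(4),'len',np.linalg.norm(v).round(4),'yaw',np.degrees(np.arctan2(v[1],v[0])).round(1))
    fc=T+.028*U-P;sc=S-.018*U-P
    print(' footcentre-pad (x,y mm) by toe',(fc@U*1000).round(1),(fc@N*1000).round(1),'by spot',(sc@U*1000).round(1),(sc@N*1000).round(1))
    return S,T
E
python3 - <<'E'
from h import *
im=cv2.imread('pics/top10.png')
S,T=chk(im,'red',(205+157/5-.4,145+256/5-.4),(205+155/5-.4,145+341/5-.4))
go(S[0],S[1],.1,-4)
E
```

```text
(array([236.1375, 194.85  ]), np.int32(80)) (array([235.42424242, 212.57575758]), np.int32(33))
red S [0.5926 0.1613] T [0.5461 0.1669] len 0.0468 yaw -6.8
 footcentre-pad (x,y mm) by toe -0.3 0.7 by spot 0.5 -1.6
rows target [148.7  59.1  -1.5] spin -0.1 dist 160.0 | tcp [0.4443 0.1734 0.1589] yaw -4.09 t 19.25 F [ 0.4 -0.6  0.5] gap 80.0
```

Red's foot is centred on its pad within about 1–2 mm and stands square. Now I close the fingers and press the spot.

```bash
python3 -m inch '[[[38,0,-1,0],[76,0,-1,0],[114,0,-1,0],[148,0,-1,0],[148,30,-1,0],[148,58,-1,0],[148,75,-1,0],[148,86,-1,0],[148,86,-1,0]]]' 0 30; python3 -c "
from h import *
go(.5926,.162,.064,-4)"
```

```text
clock: 20.15
tcp_pos: [0.5915, 0.1612, 0.0703]
orientation: [-0.706, 0.707, -0.027, 0.025]
wrist_force: [1.2, 0.1, -0.1]
finger_gap: 0.0002
rows target [1.  6.3 0.9] spin -0.2 dist 6.0 | tcp [0.5915 0.1612 0.0703] yaw -4.15 t 20.15 F [ 1.2  0.1 -0.1] gap 0.2
```

```bash
python3 -m inch '[[[1,3,0,0],[1,5,0,0],[1,6,0,0],[1,6.5,0,0],[1,6.5,0,0]]]';python3 -m inch '[[[0,1,0,0],[0,1,0,0],[0,1,0,0]]]'
```

```text
clock: 20.65
tcp_pos: [0.593, 0.1616, 0.0663]
orientation: [0.707, -0.707, 0.025, -0.026]
wrist_force: [0.3, 0.2, -0.6]
finger_gap: 0.0001
clock: 20.95
tcp_pos: [0.5927, 0.1616, 0.0648]
orientation: [0.707, -0.707, 0.025, -0.025]
wrist_force: [0.4, -0.8, 0.1]
finger_gap: 0.0003
```

```bash
python3 -m inch '[[[0,1,0,0],[0,1.5,0,0],[0,1.5,0,0],[0,1.5,0,0]]]'
```

```text
clock: 21.35
tcp_pos: [0.5929, 0.1616, 0.064]
orientation: [0.707, -0.707, 0.025, -0.026]
wrist_force: [-2.0, -0.1, 6.1]
finger_gap: 0.0
```

```bash
python3 -m inch '[[[0,0.7,0,0],[0,0.7,0,0],[0,0.7,0,0],[0,0.7,0,0],[0,0.7,0,0],[0,0.7,0,0]]]'; python3 -m inch '[[[0,0,0,0],[0,0,0,0]]]'
```

```text
clock: 21.95
tcp_pos: [0.5929, 0.1616, 0.064]
orientation: [0.707, -0.707, 0.025, -0.026]
wrist_force: [-3.3, -0.2, 9.1]
finger_gap: -0.0001
clock: 22.15
tcp_pos: [0.5929, 0.1616, 0.064]
orientation: [0.707, -0.707, 0.025, -0.026]
wrist_force: [-3.8, 0.1, 8.5]
finger_gap: -0.0
```

```bash
python3 -m inch '[[[0,1,0,0],[0,1,0,0],[0,1,0,0],[0,1,0,0],[0,1,0,0]]]'; python3 -m inch '[[[0,-10,0,0],[0,-20,0,0],[-23,-20,0,0],[-46,-20,0,0],[-46,0,0,0],[-46,12,0,0],[-46,22,0,0],[-46,22,0,0]]]'; python3 -c "
from h import *
go(.5465,.1658,.028,-4)"
```

```text
clock: 22.65
tcp_pos: [0.593, 0.1616, 0.064]
orientation: [0.707, -0.707, 0.025, -0.026]
wrist_force: [-5.6, -0.7, 15.1]
finger_gap: 0.0004
clock: 23.45
tcp_pos: [0.5462, 0.1646, 0.038]
orientation: [-0.706, 0.707, -0.026, 0.025]
wrist_force: [-0.4, -0.2, -0.1]
finger_gap: 0.0002
rows target [ 0.2 10.   1.2] spin -0.1 dist 10.0 | tcp [0.5462 0.1646 0.038 ] yaw -4.13 t 23.45 F [-0.4 -0.2 -0.1] gap 0.2
```

```bash
python3 -m inch '[[[0,5,0,0],[0,8,0,0],[0,10,0,0],[0,11,0,0],[0,11.5,0,0],[0,11.5,0,0]]]'; python3 -c "
from h import *
go(.5465,.1658,.028,-4)"
```

```text
clock: 24.05
tcp_pos: [0.547, 0.1649, 0.0282]
orientation: [0.707, -0.707, 0.025, -0.025]
wrist_force: [0.0, -0.8, 0.1]
finger_gap: -0.0003
rows target [-0.5  0.2  0.9] spin -0.1 dist 1.0 | tcp [0.547  0.1649 0.0282] yaw -4.12 t 24.05 F [ 0.  -0.8  0.1] gap -0.3
```

```bash
python3 -m inch '[[[0,1,0,0],[0,2,0,0],[0,3,0,0],[0,3,0,0],[0,3,0,0]]]'
```

```text
clock: 24.55
tcp_pos: [0.5471, 0.1649, 0.0279]
orientation: [0.707, -0.707, 0.025, -0.026]
wrist_force: [-6.2, -1.5, 18.5]
finger_gap: -0.0001
```

```bash
python3 -m inch '[[[0,0,0,0],[0,0,0,0],[0,0,0,0],[0,-10,0,0],[0,-40,0,0],[0,-75,0,0],[0,-100,0,0],[0,-100,-10,0]]]'; python3 -m inch '[[[0,0,0,0]]]' 80 60; python3 -c "
from h import *
go(.491,-.2645,.13,-15)"
```

```text
clock: 25.35
tcp_pos: [0.5492, 0.1559, 0.1296]
orientation: [0.707, -0.706, 0.022, -0.028]
wrist_force: [0.8, 0.3, -0.0]
finger_gap: -0.0001
clock: 25.45
tcp_pos: [0.5466, 0.1541, 0.1257]
orientation: [0.707, -0.707, 0.025, -0.026]
wrist_force: [-0.3, 0.8, -0.0]
finger_gap: 0.0136
rows target [ -25.    -4.4 -421.6] spin 10.8 dist 422.0 | tcp [0.5466 0.1541 0.1257] yaw -4.17 t 25.45 F [-0.3  0.8 -0. ] gap 13.6
```

```bash
python3 -m inch '[[[-2,-5,-40,1],[-5,-5,-80,2],[-7,-5,-120,3],[-10,-5,-160,5],[-12,-5,-200,6],[-15,-5,-240,7],[-17,-5,-280,9],[-20,-5,-320,10],[-22,-5,-360,10.8],[-25,-5,-400,10.8]]]'; python3 -m inch '[[[0,0,-10,0],[0,0,-20,0],[0,0,-20,0]]]'; python3 -c "
from h import *
im=env.read_camera('scene');crop(im,70,190,220,330,4,'s11.png')
go(.491,-.2645,.018,-15)"
```

```text
clock: 26.45
tcp_pos: [0.4912, -0.2433, 0.1283]
orientation: [0.702, -0.701, 0.093, -0.091]
wrist_force: [0.7, 0.6, 0.5]
finger_gap: 0.08
clock: 26.75
tcp_pos: [0.4865, -0.2617, 0.129]
orientation: [0.701, -0.701, 0.093, -0.092]
wrist_force: [-0.3, -0.2, 0.1]
finger_gap: 0.0797
rows target [  5.1 111.2  -2.6] spin 0.1 dist 111.0 | tcp [ 0.4868 -0.2609  0.1293] yaw -14.93 t 26.8 F [ 0.2  0.3 -0.2] gap 80.3
```

View pics/s11.png

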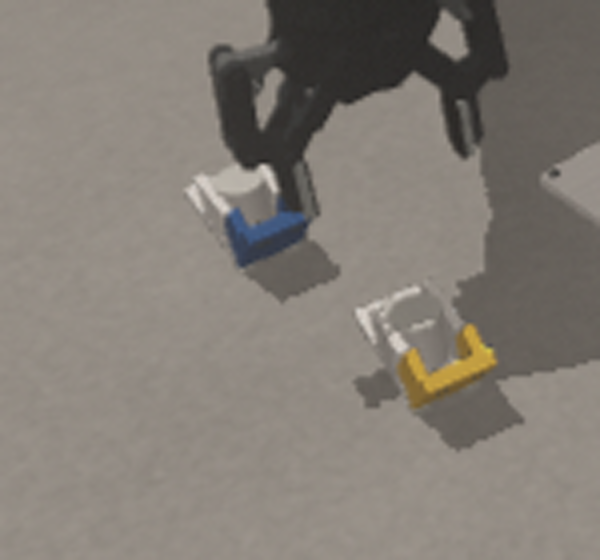

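```bash
python3 -m inch '[[[5,35,-3,0],[5,65,-3,0],[5,90,-3,0],[5,103,-3,0],[5,110,-3,0],[5,111,-3,0],[5,111,-3,0]]]'; python3 -m inch '[[[0,0,0,0],[0,0,0,0],[0,0,0,0],[0,0,0,0],[0,0,0,0],[0,0,0,0]]]' 30 60; python3 -m inch '[[[0,-5,0,0],[0,-20,0,0],[0,-40,0,0],[0,-60,0,0],[0,-80,0,0],[0,-100,0,0],[0,-100,0,0]]]';python3 - <<'E'
from h import *
im=env.read_camera('scene');crop(im,70,170,220,290,5,'s12.png')
t=PAD['yellow']+.0195*U;print(t)
go(t[0],t[1],.12,-4.07)
E
```

```text
clock: 27.5
tcp_pos: [0.4921, -0.2659, 0.02]
orientation: [-0.701, 0.701, -0.091, 0.092]
wrist_force: [-0.6, -0.1, 0.8]
finger_gap: 0.0801
clock: 28.1
tcp_pos: [0.4923, -0.2659, 0.0202]
orientation: [0.701, -0.701, 0.091, -0.093]
wrist_force: [1.3, 2.3, 4.7]
finger_gap: 0.0391
clock: 28.8
tcp_pos: [0.4925, -0.2669, 0.1214]
orientation: [-0.7, 0.702, -0.091, 0.093]
wrist_force: [0.5, -1.1, -4.2]
finger_gap: 0.0389
[0.58605067 0.05311384]
rows target [  8.7  -0.5 333. ] spin -10.9 dist 333.0 | tcp [ 0.4918 -0.2664  0.1198] yaw -14.93 t 28.85 F [-0.1  0.2 -4.8] gap 39.0
```

View pics/s12.png

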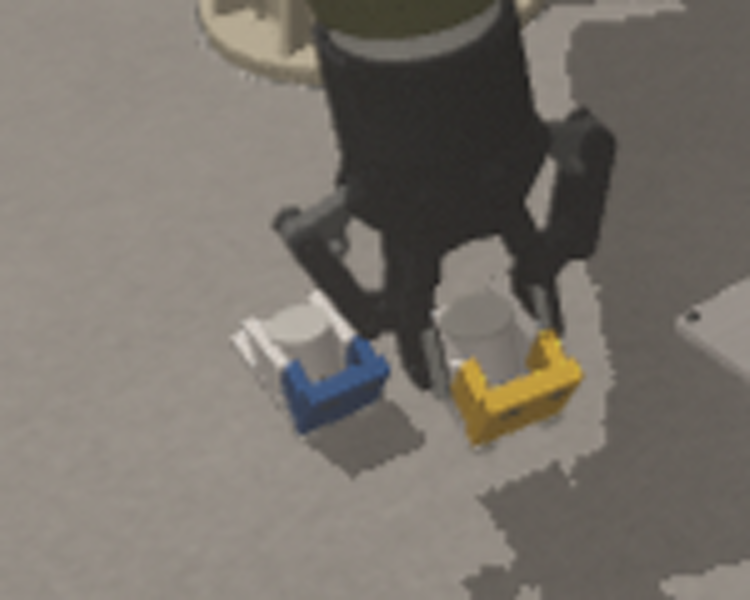

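Yellow is held level. Carrying it over.

```bash
python3 -m inch '[[[1,0,40,-2],[2,0,80,-4],[3,0,120,-5],[4,0,160,-6],[5,0,200,-8],[6,0,240,-9],[7,0,280,-10],[8,0,310,-10.9],[9,0,333,-10.9],[9,0,333,-10.9]]]'; python3 -m inch '[[[0,0,0,0]]]';python3 - <<'E'
from h import *
t=PAD['yellow']+.0190*U
go(t[0],t[1],.037,-4.07)
E
```

```text
clock: 29.85
tcp_pos: [0.5852, 0.0566, 0.1169]
orientation: [0.707, -0.706, 0.024, -0.022]
wrist_force: [-0.1, -0.2, -4.1]
finger_gap: 0.039
clock: 29.95
tcp_pos: [0.5846, 0.054, 0.1172]
orientation: [-0.707, 0.707, -0.026, 0.023]
wrist_force: [-0.7, 0.1, -3.5]
finger_gap: 0.039
rows target [ 1.3 80.2 -0.7] spin 0.1 dist 80.0 | tcp [0.5846 0.054  0.1172] yaw -3.95 t 29.95 F [-0.7  0.1 -3.5] gap 39.0
```

```bash
python3 -m inch '[[[1,25,-1,0],[1,45,-1,0],[1,62,-1,0],[1,72,-1,0],[1,78,-1,0],[1,80,-1,0],[1,80,-1,0]]]'; python3 -m inch '[[[0,1,0,0],[0,2,0,0],[0,2.5,0,0],[0,2.5,0,0]]]'
```

```text
clock: 30.65
tcp_pos: [0.587, 0.0522, 0.0393]
orientation: [0.707, -0.707, 0.025, -0.025]
wrist_force: [0.8, -0.1, -4.1]
finger_gap: 0.0393
clock: 31.05
tcp_pos: [0.5869, 0.0526, 0.0368]
orientation: [0.707, -0.707, 0.025, -0.025]
wrist_force: [-0.4, -0.1, -5.5]
finger_gap: 0.0389
```

```bash
python3 -m inch '[[[0,1,0,0],[0,2,0,0],[0,2,0,0],[0,2,0,0]]]'; python3 -m inch '[[[0,0.7,0,0],[0,0.7,0,0]]]'
```

```text
clock: 31.45
tcp_pos: [0.5867, 0.0526, 0.0345]
orientation: [0.707, -0.707, 0.025, -0.025]
wrist_force: [-0.5, -0.1, -4.5]
finger_gap: 0.0389
clock: 31.65
tcp_pos: [0.5868, 0.0526, 0.0343]
orientation: [0.707, -0.707, 0.025, -0.025]
wrist_force: [-2.7, 0.4, 0.5]
finger_gap: 0.0389
```

Contact. I release, back off and measure.

```bash
python3 -m inch '[[[0,0,0,0],[0,0,0,0],[0,0,0,0],[0,0,0,0],[0,0,0,0]]]' 75; python3 -m inch '[[[0,-20,0,0],[0,-45,0,0],[0,-75,0,0],[0,-105,0,0],[-40,-125,0,0],[-80,-125,0,0],[-120,-125,0,0],[-150,-125,0,0],[-150,-125,0,0]]]'; python3 - <<'E'
from h import *
im=env.read_camera('top');cv2.imwrite('pics/top13.png',im);crop(im,205,145,345,270,5,'t13.png')
E
```

```text
clock: 32.15
tcp_pos: [0.587, 0.0526, 0.034]
orientation: [0.707, -0.707, 0.025, -0.025]
wrist_force: [-0.6, -0.2, -0.4]
finger_gap: 0.0752
clock: 33.05
tcp_pos: [0.4327, 0.0636, 0.1588]
orientation: [0.707, -0.707, 0.026, -0.023]
wrist_force: [0.2, -1.0, -0.6]
finger_gap: 0.075
```

View pics/t13.png

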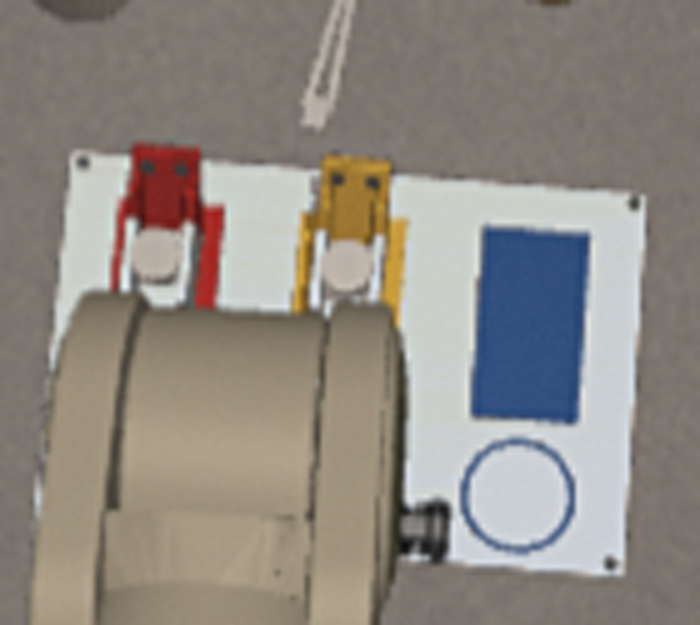

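```bash
python3 - <<'E'
from h import *
im=cv2.imread('pics/top13.png')
ms=marks(im,(273.8,198),8);print(ms)
for q in((273.8,198),):
    S=onz('top',q,.064);sc=S-.018*U-PAD['yellow'];print(S,sc@U*1000,sc@N*1000)
go(.5858,.0528,.1,-4.07)
im=env.read_camera('scene');crop(im,210,150,370,270,5,'s13.png')
E
```

```text
(array([274.17592593, 196.26851852]), np.int32(108))
[0.58444232 0.05291099] -0.0898568364061213 -0.3166700422719172
rows target [150.6  59.3  -0. ] spin 0.1 dist 162.0 | tcp [0.4356 0.0633 0.1592] yaw -4.0 t 33.1 F [ 0.3 -0.3 -0. ] gap 74.8
```

View pics/s13.png

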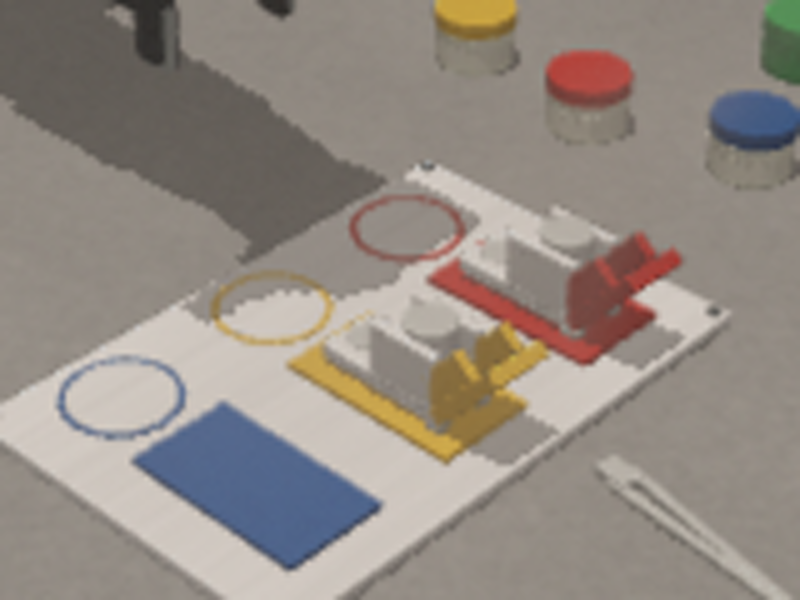

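Yellow is centred on its pad within 1 mm. Pressing its spot and then its toe.

```bash
python3 -m inch '[[[38,0,0,0],[76,0,0,0],[114,0,0,0],[150,0,0,0],[150,30,0,0],[150,58,0,0],[150,75,0,0],[150,86,0,0],[150,86,0,0]]]' 0 30; python3 -m inch '[[[0,0,0,0]]]';python3 -c "
from h import *
go(.585,.0528,.064,-4)"
```

```text
clock: 34.05
tcp_pos: [0.5865, 0.0524, 0.0709]
orientation: [0.707, -0.707, 0.026, -0.024]
wrist_force: [-0.3, 0.6, 0.2]
finger_gap: -0.0002
clock: 34.15
tcp_pos: [0.5877, 0.0525, 0.0733]
orientation: [0.707, -0.707, 0.024, -0.025]
wrist_force: [0.6, 0.0, 0.8]
finger_gap: -0.0001
rows target [-2.7  9.3  0.1] spin -0.0 dist 10.0 | tcp [0.5877 0.0525 0.0733] yaw -4.02 t 34.15 F [0.6 0.  0.8] gap -0.1
```

```bash
python3 -m inch '[[[-1,4,0,0],[-2,7,0,0],[-2,9,0,0],[-2,10,0,0],[-2,10,0,0],[-2,10,0,0]]]';python3 -m inch '[[[0,1,0,0],[0,1.5,0,0],[0,1.5,0,0],[0,1.5,0,0]]]'
```

```text
clock: 34.75
tcp_pos: [0.5849, 0.0527, 0.0641]
orientation: [0.707, -0.707, 0.024, -0.025]
wrist_force: [-2.3, -0.7, 5.5]
finger_gap: -0.0001
clock: 35.15
tcp_pos: [0.5849, 0.0527, 0.064]
orientation: [-0.707, 0.707, -0.024, 0.025]
wrist_force: [-6.0, 1.0, 15.5]
finger_gap: 0.0002
```

```bash
python3 -m inch '[[[0,0,0,0],[0,0,0,0],[0,0,0,0],[0,0,0,0],[0,0,0,0],[0,0,0,0]]]'; python3 -m inch '[[[0,-12,0,0],[0,-22,0,0],[-23,-22,0,0],[-46,-22,0,0],[-46,0,0,0],[-46,12,0,0],[-46,20,0,0],[-46,20,0,0],[-46,20,0,0]]]'; python3 -c "
from h import *
go(.5391,.0561,.028,-4)"
```

```text
clock: 35.75
tcp_pos: [0.5849, 0.0528, 0.064]
orientation: [-0.707, 0.707, -0.024, 0.025]
wrist_force: [-5.6, 0.0, 15.3]
finger_gap: -0.0004
clock: 36.65
tcp_pos: [0.5394, 0.0559, 0.0415]
orientation: [0.707, -0.707, 0.025, -0.025]
wrist_force: [0.1, 0.8, 0.6]
finger_gap: 0.0
rows target [-0.3 13.5  0.2] spin -0.0 dist 13.0 | tcp [0.5394 0.0559 0.0415] yaw -4.03 t 36.65 F [0.1 0.8 0.6] gap 0.0
```

```bash
python3 -m inch '[[[0,6,0,0],[0,10,0,0],[0,12,0,0],[0,13.5,0,0],[0,14.5,0,0],[0,14.5,0,0]]]'; python3 -m inch '[[[0,1,0,0],[0,1.5,0,0],[0,1.5,0,0]]]'
```

```text
clock: 37.25
tcp_pos: [0.5388, 0.056, 0.028]
orientation: [-0.707, 0.707, -0.025, 0.025]
wrist_force: [-4.1, -0.2, 10.1]
finger_gap: 0.0003
clock: 37.55
tcp_pos: [0.5388, 0.056, 0.0279]
orientation: [-0.707, 0.707, -0.024, 0.025]
wrist_force: [-7.6, 0.2, 19.3]
finger_gap: -0.0001
```

```bash
python3 -m inch '[[[0,0,0,0],[0,0,0,0],[0,0,0,0],[0,0,0,0],[0,-10,0,0],[0,-40,0,0],[0,-75,0,0],[0,-100,0,0],[0,-100,0,0]]]'; python3 -m inch '[[[0,0,0,0]]]' 80 60; python3 -c "
from h import *
im=env.read_camera('top');cv2.imwrite('pics/top14.png',im);crop(im,340,230,440,330,6,'t14.png')
go(.314,-.2605,.13,-11)"
```

```text
clock: 38.45
tcp_pos: [0.5418, 0.0558, 0.1296]
orientation: [0.707, -0.707, 0.022, -0.027]
wrist_force: [0.7, 0.6, -0.6]
finger_gap: 0.0001
clock: 38.55
tcp_pos: [0.5395, 0.0559, 0.1259]
orientation: [0.707, -0.707, 0.024, -0.025]
wrist_force: [-1.4, -0.4, -0.5]
finger_gap: 0.013
rows target [-201.8   -5.  -331.4] spin 7.0 dist 388.0 | tcp [0.5386 0.0559 0.1249] yaw -4.02 t 38.6 F [ 1.3  0.2 -0.7] gap 20.7
```

View pics/t14.png

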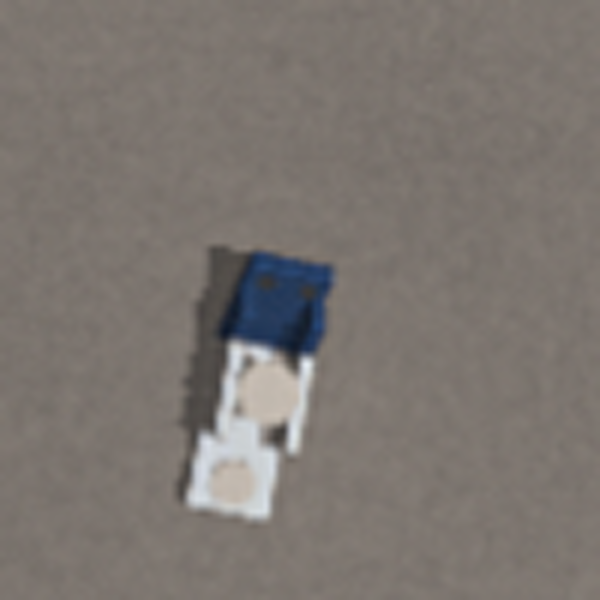

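```bash
python3 -m inch '[[[-20,-5,-34,1],[-41,-5,-67,2],[-61,-5,-100,3],[-81,-5,-133,4],[-102,-5,-166,5],[-122,-5,-200,6],[-142,-5,-233,7],[-162,-5,-266,7],[-182,-5,-299,7],[-202,-5,-331,7]]]'; python3 -m inch '[[[0,0,0,0],[0,0,0,0]]]'; python3 -c "
from h import *
go(.314,-.2605,.018,-11)"
```

```text
clock: 39.6
tcp_pos: [0.3124, -0.2604, 0.129]
orientation: [0.705, -0.703, 0.069, -0.067]
wrist_force: [0.8, -0.0, 0.3]
finger_gap: 0.0802
clock: 39.8
tcp_pos: [0.3131, -0.2598, 0.1292]
orientation: [0.705, -0.703, 0.069, -0.068]
wrist_force: [-1.0, 0.1, -0.4]
finger_gap: 0.0798
rows target [  1.2 111.2  -0.7] spin -0.2 dist 111.0 | tcp [ 0.3131 -0.2598  0.1292] yaw -11.18 t 39.8 F [-1.   0.1 -0.4] gap 79.8
```

```bash
python3 -m inch '[[[1,35,-1,0],[1,65,-1,0],[1,90,-1,0],[1,103,-1,0],[1,110,-1,0],[1,110,-1,0]]]'; python3 -c "
from h import *
im=env.read_camera('scene');crop(im,70,190,220,310,5,'s15.png')"
```

```text
clock: 40.4
tcp_pos: [0.3148, -0.2595, 0.0193]
orientation: [0.705, -0.703, 0.068, -0.067]
wrist_force: [0.9, 0.4, 0.6]
finger_gap: 0.0798
```

View pics/s15.png

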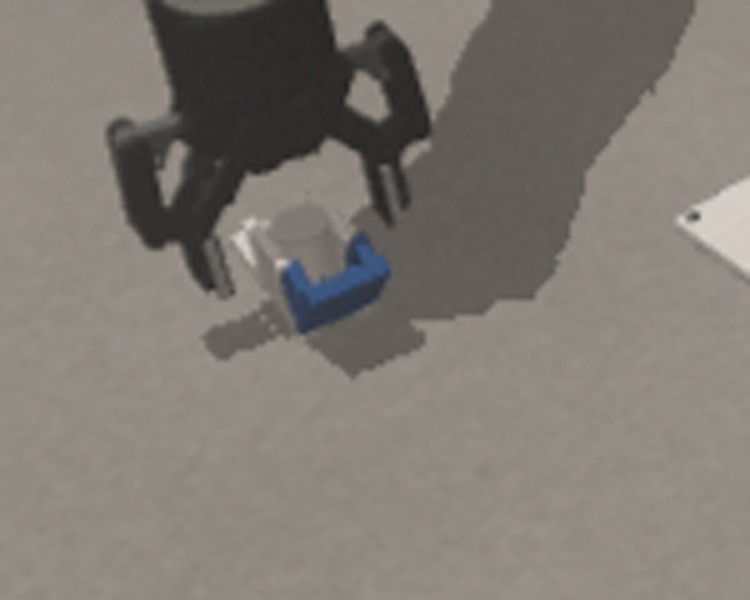

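The fingers straddle blue. Gripping and lifting.

```bash
python3 -m inch '[[[0,0,0,0],[0,0,0,0],[0,0,0,0],[0,0,0,0],[0,0,0,0],[0,0,0,0]]]' 30 60; python3 -m inch '[[[0,-5,0,0],[0,-20,0,0],[0,-40,0,0],[0,-60,0,0],[0,-80,0,0],[0,-100,0,0],[0,-100,0,0]]]';python3 - <<'E'
from h import *
im=env.read_camera('scene');crop(im,70,160,220,280,4,'s16.png')
t=PAD['blue']+.0185*U
go(t[0],t[1],.12,-4.07)
E
```

```text
clock: 41.05
tcp_pos: [0.3156, -0.2615, 0.0213]
orientation: [-0.704, 0.704, -0.067, 0.069]
wrist_force: [1.8, 2.9, 6.2]
finger_gap: 0.0393
clock: 41.75
tcp_pos: [0.3159, -0.2626, 0.1225]
orientation: [-0.703, 0.705, -0.067, 0.069]
wrist_force: [1.3, 0.0, -4.9]
finger_gap: 0.0391
rows target [217.5   1.1 252.2] spin -7.0 dist 333.0 | tcp [ 0.3154 -0.2619  0.1211] yaw -11.04 t 41.8 F [-0.3 -0.1 -4. ] gap 39.1
```

View pics/s16.png

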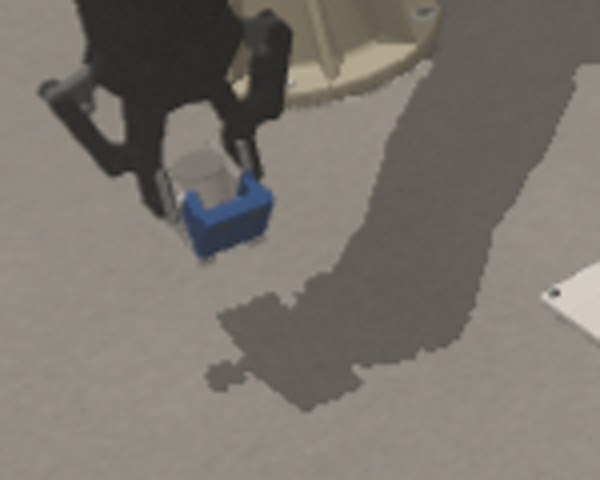

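```bash
python3 -m inch '[[[25,0,29,-1],[50,0,58,-2],[75,0,87,-3],[100,0,116,-4],[125,0,145,-5],[150,0,174,-6],[175,0,203,-7],[200,0,232,-7],[217,0,252,-7],[217,0,252,-7]]]'; python3 -m inch '[[[0,0,0,0],[0,0,0,0]]]';python3 - <<'E'
from h import *
t=PAD['blue']+.0185*U
go(t[0],t[1],.038,-4.07)
E
```

```text
clock: 42.8
tcp_pos: [0.5777, -0.0531, 0.1181]
orientation: [0.707, -0.706, 0.024, -0.023]
wrist_force: [0.1, -0.2, -4.9]
finger_gap: 0.0389
clock: 43.0
tcp_pos: [0.5745, -0.0556, 0.119]
orientation: [0.707, -0.707, 0.026, -0.024]
wrist_force: [-0.1, -0.3, -4.2]
finger_gap: 0.0392
rows target [ 2.9 80.9 -0.2] spin 0.0 dist 81.0 | tcp [ 0.5745 -0.0556  0.119 ] yaw -4.06 t 43.0 F [-0.1 -0.3 -4.2] gap 39.2
```

```bash
python3 -m inch '[[[2,25,0,0],[2,45,0,0],[2,62,0,0],[2,72,0,0],[2,78,0,0],[2,80,0,0],[2,80,0,0]]]'; python3 -m inch '[[[0,1,0,0],[0,2,0,0],[0,2.5,0,0],[0,2.5,0,0]]]'; python3 -m inch '[[[0,1,0,0],[0,1,0,0]]]'
```

```text
clock: 43.7
tcp_pos: [0.5783, -0.0558, 0.0408]
orientation: [-0.707, 0.707, -0.025, 0.025]
wrist_force: [0.4, -1.2, -3.7]
finger_gap: 0.0389
clock: 44.1
tcp_pos: [0.5782, -0.0555, 0.038]
orientation: [0.707, -0.707, 0.025, -0.025]
wrist_force: [1.0, -0.3, -5.2]
finger_gap: 0.0387
clock: 44.3
tcp_pos: [0.5781, -0.0555, 0.0368]
orientation: [0.707, -0.707, 0.025, -0.025]
wrist_force: [0.5, 0.1, -4.4]
finger_gap: 0.0389
```

```bash
python3 -m inch '[[[0,0.8,0,0],[0,1.2,0,0],[0,1.2,0,0]]]'; python3 -m inch '[[[0,0.6,0,0],[0,0.6,0,0]]]'
```

```text
clock: 44.6
tcp_pos: [0.5781, -0.0555, 0.0356]
orientation: [0.707, -0.707, 0.025, -0.025]
wrist_force: [-1.0, -0.1, -4.8]
finger_gap: 0.0387
clock: 44.8
tcp_pos: [0.5781, -0.0555, 0.0354]
orientation: [-0.707, 0.707, -0.025, 0.025]
wrist_force: [-1.0, 1.1, 0.2]
finger_gap: 0.0386
```

```bash
python3 -m inch '[[[0,0,0,0],[0,0,0,0],[0,0,0,0],[0,0,0,0],[0,0,0,0]]]' 75; python3 -m inch '[[[0,-20,0,0],[0,-45,0,0],[0,-75,0,0],[0,-105,0,0],[-30,-125,-25,0],[-60,-125,-50,0],[-90,-125,-75,0],[-100,-125,-100,0],[-100,-125,-100,0]]]' 75; python3 - <<'E'
from h import *
im=env.read_camera('top');cv2.imwrite('pics/top17.png',im);crop(im,205,145,345,270,5,'t17.png')
im=env.read_camera('scene');crop(im,200,130,360,270,5,'s17.png')
E
```

```text
clock: 45.3
tcp_pos: [0.5783, -0.0556, 0.0352]
orientation: [0.707, -0.707, 0.025, -0.025]
wrist_force: [-0.3, -0.8, 1.1]
finger_gap: 0.0749
clock: 46.2
tcp_pos: [0.47, -0.1503, 0.1605]
orientation: [-0.706, 0.707, -0.026, 0.026]
wrist_force: [-0.9, 0.7, 0.3]
finger_gap: 0.0749
```

View pics/t17.png

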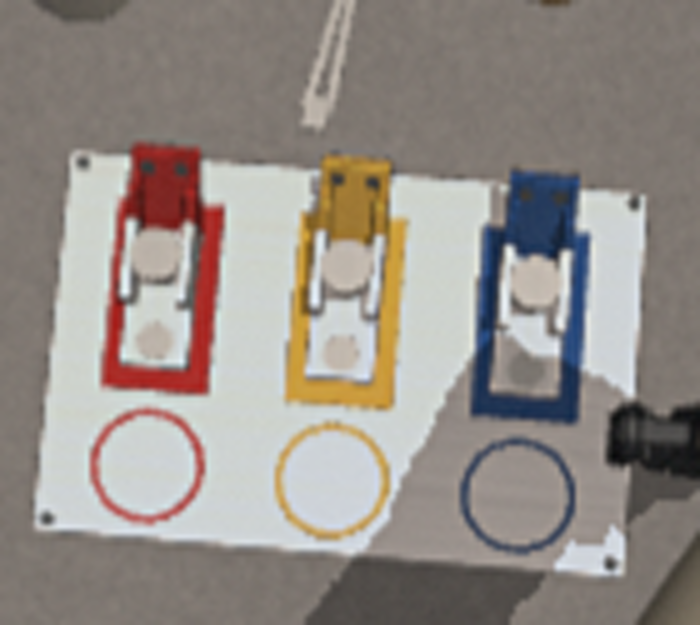

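View pics/s17.png

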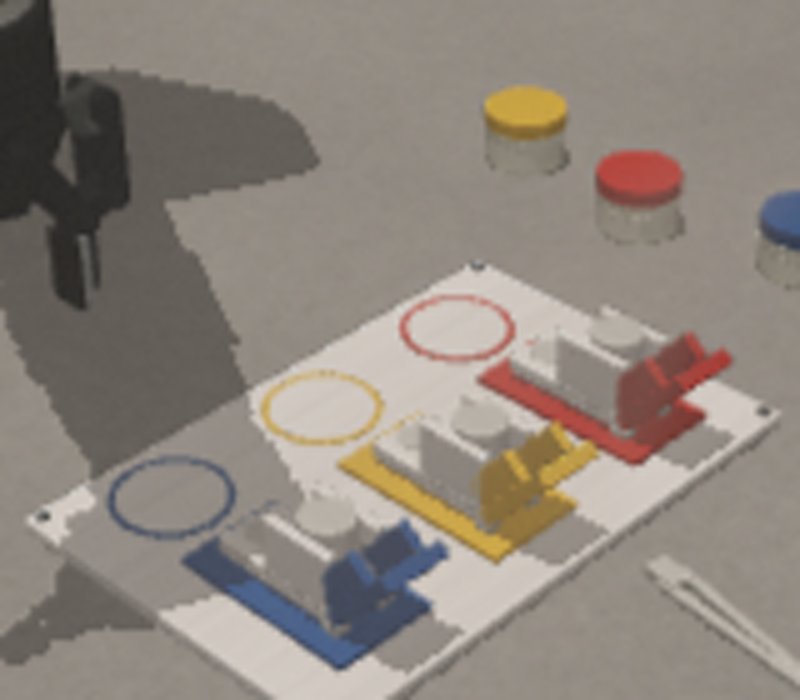

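All three brackets are standing centred on their pads. Blue's spot is at crop (536,280) and its toe at (527,367).

```bash
python3 - <<'E'
from h import *
S=onz('top',(205+536/5-.4,145+280/5-.4),.064);T=onz('top',(205+527/5-.4,145+367/5-.4),.028)
sc=S-.018*U-PAD['blue'];tc=T+.028*U-PAD['blue'];print(S,T,sc@U*1000,sc@N*1000,tc@U*1000,tc@N*1000)
go(.577,-.0555,.13,-4.07)
E
```

```text
[ 0.57794834 -0.05561843] [ 0.53237767 -0.05252403] 1.2649302640168678 0.4521626306601509 1.5895760188886054 0.2993380758164836
rows target [ 98.6  30.5 100.5] spin -0.0 dist 144.0 | tcp [ 0.4715 -0.1486  0.1603] yaw -4.11 t 46.3 F [-0.2  0.2  0.3] gap 74.8
```

```bash
python3 -m inch '[[[33,0,33,0],[66,0,66,0],[99,0,100,0],[99,30,100,0],[99,60,100,0],[99,77,100,0],[99,86,100,0],[99,86,100,0],[99,86,100,0]]]' 0 30; python3 -c "
from h import *
go(.5775,-.0555,.064,-4)"
```

```text
clock: 47.2
tcp_pos: [0.5779, -0.0551, 0.0747]
orientation: [0.707, -0.707, 0.024, -0.025]
wrist_force: [0.0, 0.0, -0.1]
finger_gap: 0.0002
rows target [-0.3 10.7 -0.4] spin 0.0 dist 11.0 | tcp [ 0.5779 -0.0551  0.0747] yaw -3.99 t 47.2 F [ 0.   0.  -0.1] gap 0.2
```

```bash
python3 -m inch '[[[0,5,0,0],[0,8,0,0],[0,10,0,0],[0,11.5,0,0],[0,11.5,0,0],[0,11.5,0,0]]]';python3 -m inch '[[[0,1,0,0],[0,1.5,0,0],[0,1.5,0,0],[0,1.5,0,0],[0,1.5,0,0],[0,1.5,0,0],[0,1.5,0,0],[0,1.5,0,0]]]'
```

```text
clock: 47.8
tcp_pos: [0.5773, -0.0556, 0.064]
orientation: [-0.707, 0.707, -0.024, 0.025]
wrist_force: [-2.6, 1.2, 7.6]
finger_gap: -0.0001
clock: 48.6
tcp_pos: [0.5774, -0.0556, 0.064]
orientation: [-0.706, 0.707, -0.024, 0.026]
wrist_force: [-6.3, 0.6, 17.8]
finger_gap: 0.0002
```

```bash
python3 -m inch '[[[0,-12,0,0],[0,-22,0,0],[-22,-22,0,0],[-45,-22,0,0],[-45,0,0,0],[-45,12,0,0],[-45,20,0,0],[-45,20,0,0],[-45,20,0,0]]]'; python3 -c "
from h import *
go(.5322,-.0523,.028,-4)"
```

```text
clock: 49.5
tcp_pos: [0.5327, -0.0524, 0.0411]
orientation: [0.707, -0.707, 0.025, -0.025]
wrist_force: [0.5, -0.3, 0.9]
finger_gap: -0.0002
rows target [-0.5 13.1  0.1] spin -0.0 dist 13.0 | tcp [ 0.5327 -0.0524  0.0411] yaw -4.02 t 49.5 F [ 0.5 -0.3  0.9] gap -0.2
```

```bash
python3 -m inch '[[[0,6,0,0],[0,10,0,0],[0,12,0,0],[0,13.5,0,0],[0,14.5,0,0],[0,14.5,0,0]]]'; python3 -m inch '[[[0,1,0,0],[0,1.5,0,0],[0,1.5,0,0],[0,1.5,0,0],[0,1.5,0,0],[0,1.5,0,0]]]';python3 -m inch '[[[0,-10,0,0],[0,-40,0,0],[0,-75,0,0],[0,-110,0,0],[-50,-150,0,0],[-90,-150,0,0],[-90,-150,0,0]]]';python3 - <<'E'
from h import *
for n in('top','scene'):
    im=env.read_camera(n);cv2.imwrite(f'pics/{n}18.png',im)
    if n=='top':
        for c in HS:
            for ce,a,m in blobs(im,c):
                if 80<ce[0]<212: print(c,ce,a,onz('top',ce,.04).round(4))
go(.4766,.3472,.13,-4)
E
```

```text
clock: 50.1
tcp_pos: [0.5321, -0.0523, 0.028]
orientation: [-0.707, 0.707, -0.025, 0.025]
wrist_force: [-4.5, 1.8, 11.0]
finger_gap: -0.0
clock: 50.7
tcp_pos: [0.5321, -0.0523, 0.0279]
orientation: [-0.707, 0.707, -0.024, 0.025]
wrist_force: [-7.6, 1.6, 22.9]
finger_gap: -0.0002
clock: 51.4
tcp_pos: [0.4372, -0.0448, 0.1761]
orientation: [0.707, -0.706, 0.026, -0.024]
wrist_force: [0.5, -0.1, -0.9]
finger_gap: -0.0001
red [172.8 235. ] 254 [0.4766 0.3472]
yellow [163.3 271.8] 270 [0.3697 0.3701]
blue [158.3 207.5] 203 [0.5573 0.3947]
rows target [  6.8  45.7 394.6] spin -0.0 dist 397.0 | tcp [ 0.4419 -0.0459  0.1758] yaw -4.04 t 51.5 F [ 1.2 -0.2  0.6] gap -0.1
```

View pics/top18.png

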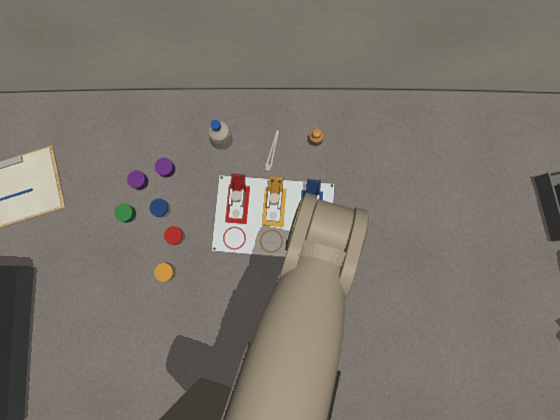

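View pics/scene18.png

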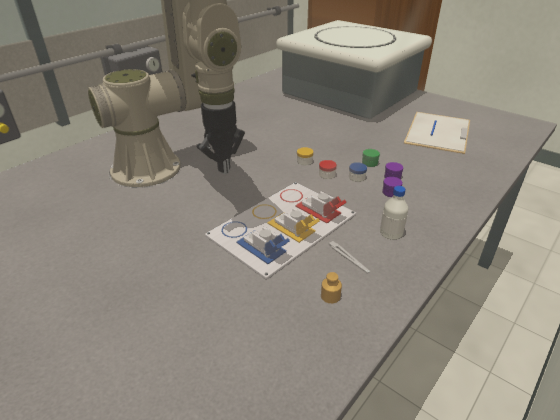

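The blue jar has been knocked from (167,199) to (158,207) in the top view. Blue-lidded candidates are that jar and the wash bottle's cap at (215,125). The round 55 mm lid at (158,207) is the jar; green (124,213) and purple (137,180), (164,167) are look-alikes. I'll take the red jar first.

```bash
python3 - <<'E'
from h import *
im=cv2.imread('pics/top18.png');crop(im,100,140,220,290,4,'j18.png')
for n,p in(('green',(124,213)),('pur1',(137,180)),('pur2',(164,167))): print(n,onz('top',p,.04).round(3))
s=cv2.imread('pics/scene18.png')
for c in HS:
    for ce,a,m in blobs(s,c):
        if 280<ce[0]<380 and ce[1]<200: print(c,ce,a,onz('scene',ce,.037).round(4))
# lid circle fit
h=cv2.cvtColor(im,cv2.COLOR_BGR2HSV)
for c in HS:
    for ce,a,m in blobs(im,c):
        if 150<ce[0]<180 and a>150:
            (x,y),r=cv2.minEnclosingCircle(np.argwhere(m)[:,::-1].astype(np.float32));print(c,(x,y),r,onz('top',(x,y),.04).round(4))
for c in PAD: print(c,'ring',(PAD[c]-.102*U).round(4))
E
```

```text
green [0.54  0.498]
pur1 [0.64  0.465]
pur2 [0.68  0.384]
red [327. 164.] 92 [0.477  0.3496]
yellow [304.9 152.1] 118 [0.3755 0.3674]
red (172.84693908691406, 234.948974609375) 9.05918025970459 [0.4768 0.347 ]
yellow (163.25, 271.875) 9.291393280029297 [0.3695 0.3702]
blue (158.19540405273438, 207.09194946289062) 8.414689064025879 [0.5585 0.3951]
red ring [0.4726 0.1715]
yellow ring [0.4649 0.0618]
blue ring [ 0.457  -0.0474]
```

View pics/j18.png

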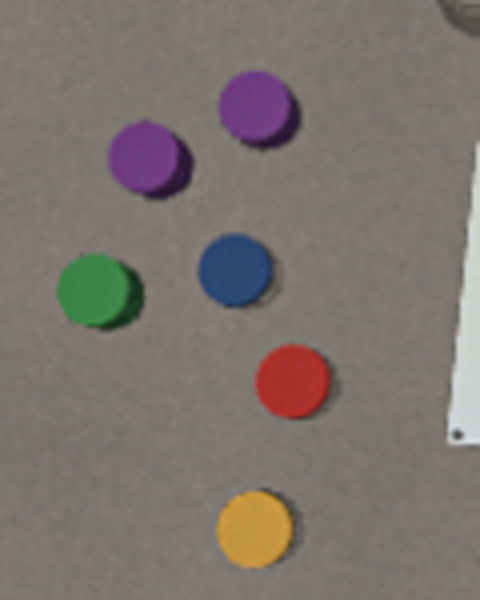

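Each lid shows clearly in the crop: red (293,381), blue (235,270), yellow (255,529). Reaching for the red jar at (0.477, 0.3475).

```bash
python3 -m inch '[[[1,0,40,0],[1,0,80,0],[2,0,120,0],[3,0,160,0],[3,0,200,0],[4,0,240,0],[5,0,280,0],[5,0,320,0],[6,0,360,0],[7,30,394,0]]]' 80 30; python3 -m inch '[[[0,0,0,0],[0,0,0,0]]]'; python3 -c "
from h import *
go(.477,.3475,.006,-4)"
```

```text
clock: 52.5
tcp_pos: [0.4808, 0.351, 0.1478]
orientation: [0.708, -0.705, 0.022, -0.027]
wrist_force: [-0.2, 0.8, 0.7]
finger_gap: 0.08
clock: 52.7
tcp_pos: [0.4768, 0.3473, 0.1431]
orientation: [-0.706, 0.707, -0.025, 0.023]
wrist_force: [0.0, -0.4, 0.2]
finger_gap: 0.0803
rows target [  0.5 137.1   0.4] spin 0.1 dist 137.0 | tcp [0.4768 0.3473 0.1431] yaw -3.92 t 52.7 F [ 0.  -0.4  0.2] gap 80.3
```

```bash
python3 -m inch '[[[0,40,0,0],[0,75,0,0],[0,100,0,0],[0,118,0,0],[0,130,0,0],[0,136,0,0],[0,136,0,0]]]'; python3 -m inch '[[[0,0,0,0],[0,0,0,0],[0,0,0,0],[0,0,0,0],[0,0,0,0]]]' 44 35; python3 -m inch '[[[0,-10,0,0],[0,-35,0,0],[0,-60,0,0],[0,-85,0,0],[0,-85,0,0]]]'; python3 - <<'E'
from h import *
im=env.read_camera('scene');crop(im,260,80,400,200,5,'s19.png')
go(.4726,.1715,.09,-4)
E
```

```text
clock: 53.4
tcp_pos: [0.4774, 0.3461, 0.0091]
orientation: [-0.707, 0.707, -0.025, 0.025]
wrist_force: [-0.4, -0.7, -0.2]
finger_gap: 0.0801
clock: 53.9
tcp_pos: [0.4782, 0.3472, 0.0107]
orientation: [0.707, -0.706, 0.024, -0.026]
wrist_force: [-0.7, -0.1, 6.1]
finger_gap: 0.0539
clock: 54.4
tcp_pos: [0.4793, 0.3478, 0.0982]
orientation: [0.708, -0.705, 0.023, -0.027]
wrist_force: [1.2, 0.1, -1.6]
finger_gap: 0.0539
rows target [   6.6    5.8 -175.8] spin -0.0 dist 176.0 | tcp [0.4783 0.3473 0.0961] yaw -4.01 t 54.45 F [ 0.6  0.  -1.7] gap 53.5
```

View pics/s19.png

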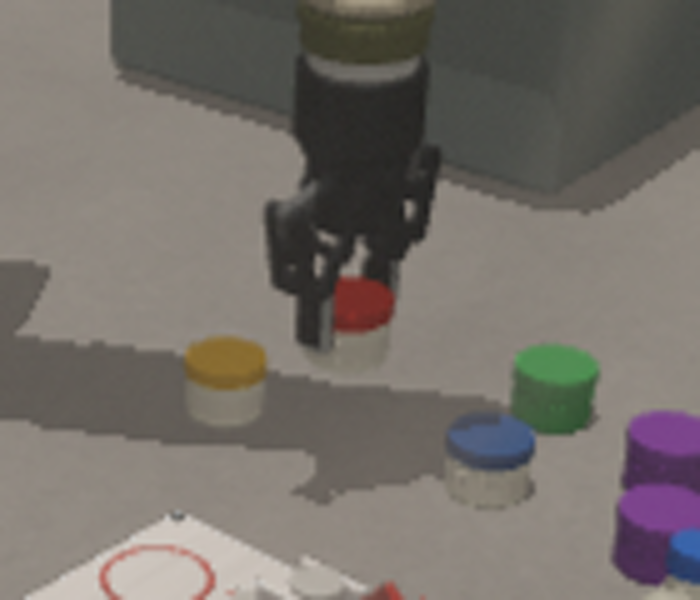

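The red jar is held upright by its lid. Moving it to the red ring.

```bash
python3 -m inch '[[[2,0,-40,0],[4,0,-80,0],[6,0,-120,0],[7,0,-160,0],[7.5,0,-175,0],[7.5,30,-176,0],[7.5,55,-176,0],[7.5,65,-176,0],[7.5,70,-176,0],[7.5,70,-176,0]]]'; python3 -c "
from h import *
go(.4736,.1715,.021,-4)"
```

```text
clock: 55.45
tcp_pos: [0.4718, 0.1707, 0.0236]
orientation: [-0.707, 0.707, -0.025, 0.024]
wrist_force: [-0.1, 0.0, -1.6]
finger_gap: 0.0537
rows target [1.7 2.6 0.9] spin 0.0 dist 3.0 | tcp [0.4718 0.1707 0.0236] yaw -3.99 t 55.45 F [-0.1  0.  -1.6] gap 53.7
```

```bash
python3 -m inch '[[[1,0.5,1,0],[1,1,1,0],[1,1,1,0]]]'; python3 -m inch '[[[0,1,0,0],[0,1,0,0]]]'
```

```text
clock: 55.75
tcp_pos: [0.474, 0.1717, 0.0238]
orientation: [0.707, -0.707, 0.024, -0.025]
wrist_force: [-0.0, -0.7, -1.7]
finger_gap: 0.0538
clock: 55.95
tcp_pos: [0.4734, 0.1714, 0.0223]
orientation: [0.707, -0.707, 0.025, -0.025]
wrist_force: [-0.2, -0.9, -2.1]
finger_gap: 0.0536
```

```bash
python3 -m inch '[[[0,0.7,0,0],[0,1.2,0,0],[0,1.2,0,0]]]'; python3 -m inch '[[[0,0.7,0,0],[0,0.7,0,0]]]'
```

```text
clock: 56.25
tcp_pos: [0.4732, 0.1714, 0.0208]
orientation: [0.707, -0.707, 0.025, -0.025]
wrist_force: [-0.7, 0.3, -1.1]
finger_gap: 0.0537
clock: 56.45
tcp_pos: [0.4732, 0.1714, 0.0207]
orientation: [0.707, -0.707, 0.025, -0.025]
wrist_force: [-2.8, -1.1, 4.0]
finger_gap: 0.0539
```

Contact. I release, lift and go for the yellow jar.

```bash
python3 -m inch '[[[0,0,0,0],[0,0,0,0],[0,0,0,0],[0,-10,0,0],[0,-40,0,0],[0,-75,0,0],[0,-115,0,0],[-20,-125,30,0],[-40,-125,70,0],[-40,-125,110,0]]]' 78; python3 -m inch '[[[0,0,30,0],[0,0,50,0],[0,0,50,0]]]'; python3 - <<'E'
from h import *
im=env.read_camera('top');cv2.imwrite('pics/top20.png',im);crop(im,90,140,330,290,3,'t20.png')
im=env.read_camera('scene');crop(im,210,110,400,260,4,'s20.png')
go(.3697,.3701,.008,-4)
E
```

```text
clock: 57.45
tcp_pos: [0.4394, 0.2848, 0.147]
orientation: [0.707, -0.706, 0.025, -0.025]
wrist_force: [1.1, -0.1, 0.2]
finger_gap: 0.0785
clock: 57.75
tcp_pos: [0.4447, 0.3362, 0.1458]
orientation: [0.707, -0.706, 0.023, -0.024]
wrist_force: [0.0, -0.2, 0.2]
finger_gap: 0.078
rows target [-76.9 137.4  31.2] spin 0.0 dist 161.0 | tcp [0.4443 0.3337 0.1454] yaw -3.97 t 57.85 F [-0.1  0.1  0.3] gap 78.0
```

View pics/t20.png

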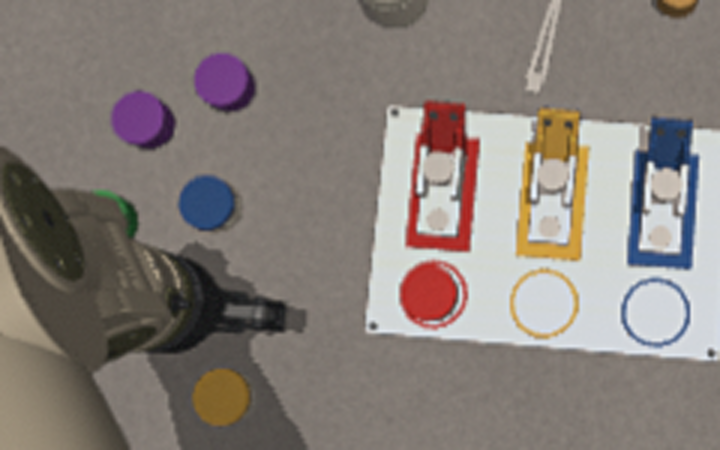

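View pics/s20.png

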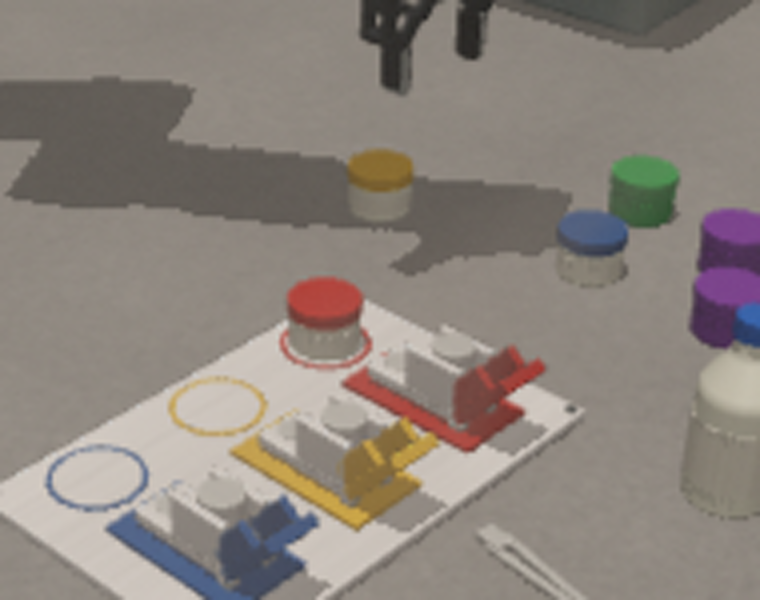

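The red jar stands inside its ring. The yellow jar hasn't moved; it's at top pixel (163,272).

```bash
python3 -m inch '[[[-38,0,15,0],[-77,0,31,0],[-77,20,31,0],[-77,60,31,0],[-77,95,31,0],[-77,115,31,0],[-77,128,31,0],[-77,134,31,0],[-77,134,31,0]]]'; python3 -c "
from h import *
go(.3697,.3701,.009,-4)"; python3 -m inch '[[[0,0,0,0],[0,0,0,0],[0,0,0,0],[0,0,0,0],[0,0,0,0]]]' 44 35; python3 -m inch '[[[0,-10,0,0],[0,-35,0,0],[0,-65,0,0],[0,-100,0,0],[0,-100,0,0]]]'; python3 - <<'E'
from h import *
im=env.read_camera('scene');crop(im,240,60,380,180,4,'s21.png')
go(.4659,.0618,.11,-4)
E
```

```text
clock: 58.75
tcp_pos: [0.3698, 0.3689, 0.0109]
orientation: [-0.706, 0.707, -0.026, 0.025]
wrist_force: [0.5, -0.2, -0.2]
finger_gap: 0.0782
rows target [-0.1  1.9  1.2] spin -0.1 dist 2.0 | tcp [0.3698 0.3689 0.0109] yaw -4.09 t 58.75 F [ 0.5 -0.2 -0.2] gap 78.2
clock: 59.25
tcp_pos: [0.3709, 0.3704, 0.0126]
orientation: [0.707, -0.706, 0.024, -0.026]
wrist_force: [-0.3, -2.6, 6.9]
finger_gap: 0.0539
clock: 59.75
tcp_pos: [0.3727, 0.3723, 0.1166]
orientation: [0.709, -0.705, 0.022, -0.027]
wrist_force: [0.7, 0.6, -1.1]
finger_gap: 0.0536
rows target [ 115.6    3.6 -302.4] spin -0.0 dist 324.0 | tcp [0.3717 0.3716 0.1143] yaw -4.01 t 59.8 F [ 0.3 -0.3 -1.4] gap 53.8
```

View pics/s21.png

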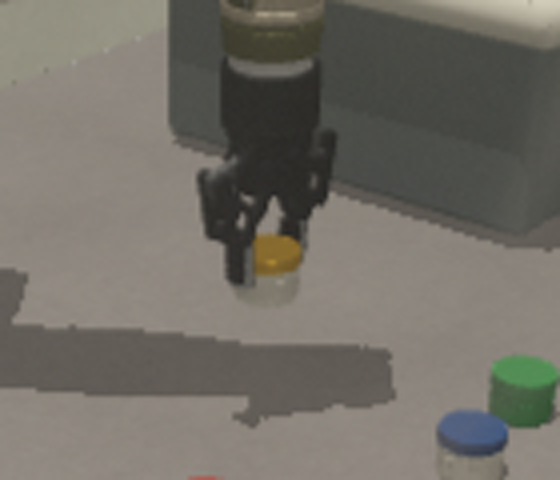

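```bash
python3 -m inch '[[[14,0,-38,0],[29,0,-76,0],[43,0,-113,0],[58,0,-151,0],[72,0,-189,0],[87,0,-227,0],[101,0,-265,0],[115,0,-302,0],[115,0,-302,0],[115,0,-302,0]]]'; python3 -c "
from h import *
go(.466,.0618,.027,-4)"
```

```text
clock: 60.8
tcp_pos: [0.4628, 0.0601, 0.1103]
orientation: [0.707, -0.706, 0.026, -0.025]
wrist_force: [-0.5, 0.6, -1.9]
finger_gap: 0.0538
rows target [ 3.2 83.3  1.9] spin -0.2 dist 83.0 | tcp [0.4628 0.0601 0.1103] yaw -4.16 t 60.8 F [-0.5  0.6 -1.9] gap 53.8
```

```bash
python3 -m inch '[[[2,30,1,0],[3,55,1,0],[3,70,1,0],[3,79,1,0],[3,83,1,0],[3,83,1,0],[3,83,1,0]]]'; python3 -m inch '[[[0,1,0,0],[0,2,0,0],[0,2.5,0,0],[0,2.5,0,0]]]'; python3 -c "
from h import *
go(.466,.0618,.0226,-4)"
```

```text
clock: 61.5
tcp_pos: [0.4671, 0.0619, 0.0288]
orientation: [0.707, -0.707, 0.024, -0.025]
wrist_force: [0.9, 0.0, -1.4]
finger_gap: 0.0537
clock: 61.9
tcp_pos: [0.4666, 0.0615, 0.0258]
orientation: [0.707, -0.707, 0.025, -0.025]
wrist_force: [-0.2, 0.4, -1.2]
finger_gap: 0.054
rows target [-0.6  3.2  0.2] spin -0.0 dist 3.0 | tcp [0.4666 0.0615 0.0258] yaw -4.03 t 61.9 F [-0.2  0.4 -1.2] gap 54.0
```

```bash
python3 -m inch '[[[0,1,0,0],[0,2,0,0],[0,2.5,0,0],[0,2.5,0,0]]]'; python3 -m inch '[[[0,0.8,0,0],[0,0.8,0,0]]]'
```

```text
clock: 62.3
tcp_pos: [0.4665, 0.0616, 0.0231]
orientation: [0.707, -0.707, 0.025, -0.025]
wrist_force: [-0.5, -0.3, -1.2]
finger_gap: 0.0539
clock: 62.5
tcp_pos: [0.4666, 0.0616, 0.0226]
orientation: [0.707, -0.707, 0.025, -0.025]
wrist_force: [-1.4, -0.8, 2.6]
finger_gap: 0.0537
```

```bash
python3 -m inch '[[[0,0,0,0],[0,0,0,0],[0,0,0,0],[0,-10,0,0],[0,-40,0,0],[0,-75,0,0],[0,-115,0,0],[0,-130,30,0],[0,-130,70,0],[0,-130,110,0]]]' 74; python3 -m inch '[[[0,0,40,0],[0,0,80,0],[0,0,110,0],[0,0,110,0]]]'; python3 - <<'E'
from h import *
im=env.read_camera('top');cv2.imwrite('pics/top22.png',im);crop(im,90,140,330,290,3,'t22.png')
for c in HS:
    for ce,a,m in blobs(im,c):
        if a>60 and ce[0]<340:print(c,ce,a,onz('top',ce,.04).round(4))
go(.5575,.395,.012,-4)
E
```

```text
clock: 63.5
tcp_pos: [0.4752, 0.1723, 0.1545]
orientation: [0.707, -0.706, 0.024, -0.027]
wrist_force: [0.3, 0.1, -0.1]
finger_gap: 0.074
clock: 63.9
tcp_pos: [0.4822, 0.2844, 0.153]
orientation: [0.707, -0.706, 0.023, -0.024]
wrist_force: [0.2, -0.1, 0.0]
finger_gap: 0.074
red [238.6 196.9] 404 [0.591  0.1572]
red [232.3 237.2] 267 [0.4725 0.1723]
yellow [274.6 199.8] 437 [0.5833 0.0515]
yellow [270.1 239.5] 275 [0.4672 0.0627]
blue [215.2 124.6] 69 [0.8123 0.2348]
blue [310.7 204.6] 291 [ 0.5702 -0.0538]
rows target [ 67.9 140.9 117.2] spin 0.2 dist 195.0 | tcp [0.4818 0.2826 0.1528] yaw -3.84 t 63.95 F [-0.9 -0.6  0.3] gap 73.5
```

View pics/t22.png

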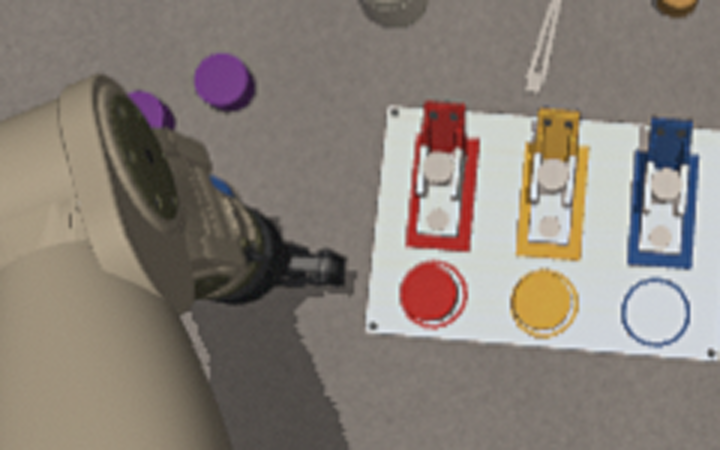

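The yellow jar is in its ring. Now the blue jar: I'll hover over it and check in the scene view before descending.

```bash
python3 -m inch '[[[23,0,39,0],[46,0,78,0],[68,0,117,0],[68,40,117,0],[68,60,117,0],[68,60,117,0],[68,60,117,0]]]' 74; python3 - <<'E'
from h import *
im=env.read_camera('scene');crop(im,290,90,420,210,6,'s23.png')
for z in(.04,): print('expected lid px',proj('scene',(.5575,.395,.04)))
go(.5575,.395,.012,-4)
E
```

```text
clock: 64.65
tcp_pos: [0.558, 0.3917, 0.0928]
orientation: [-0.706, 0.707, -0.026, 0.025]
wrist_force: [0.2, 0.5, -0.7]
finger_gap: 0.074
expected lid px [356.65709749 165.82351676]
rows target [-1.5 82.   2.6] spin -0.1 dist 82.0 | tcp [0.5587 0.3923 0.094 ] yaw -4.08 t 64.7 F [-1.2  0.5  0.6] gap 74.2
```

View pics/s23.png

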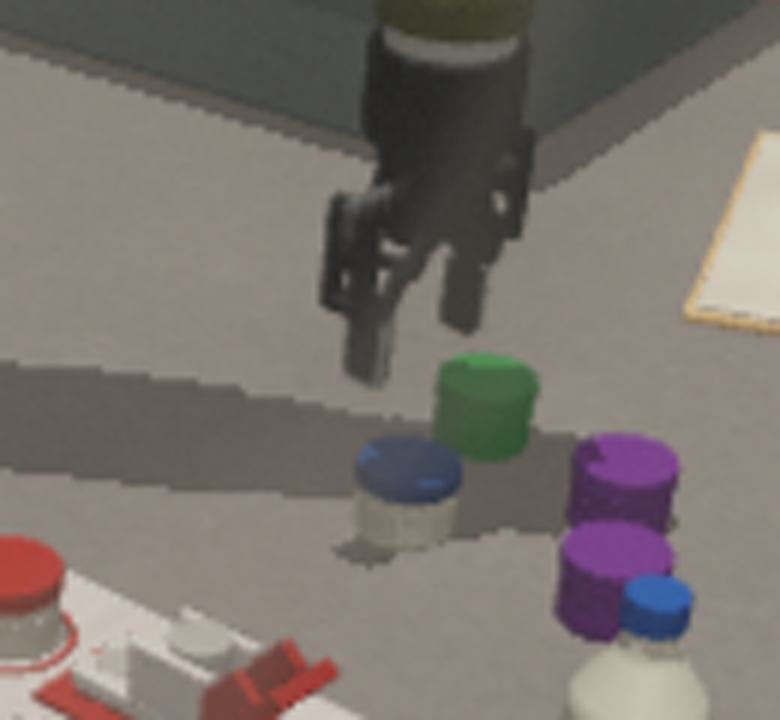

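The lid is at scene pixel (358,168) and I expected (357,166), so it hasn't moved. Descending.

```bash
python3 -m inch '[[[-1,25,2,0],[-1,45,2,0],[-1,62,2,0],[-1,73,2,0],[-1,79,2,0],[-1,82,2,0],[-1,82,2,0]]]'; python3 -m inch '[[[0,0,0,0],[0,0,0,0],[0,0,0,0],[0,0,0,0],[0,0,0,0]]]' 44 35; python3 -m inch '[[[0,-10,0,0],[0,-35,0,0],[0,-65,0,0],[0,-100,0,0],[0,-100,0,0]]]'; python3 - <<'E'
from h import *
im=env.read_camera('scene');crop(im,290,70,420,190,5,'s24.png')
go(.458,-.0474,.11,-4)
E
```

```text
clock: 65.4
tcp_pos: [0.5576, 0.3952, 0.0111]
orientation: [0.707, -0.706, 0.025, -0.025]
wrist_force: [-0.7, -0.5, 0.5]
finger_gap: 0.0739
clock: 65.9
tcp_pos: [0.558, 0.3955, 0.0117]
orientation: [0.707, -0.706, 0.024, -0.025]
wrist_force: [-0.3, 0.2, 6.5]
finger_gap: 0.0537
clock: 66.4
tcp_pos: [0.5599, 0.3966, 0.1165]
orientation: [0.708, -0.705, 0.022, -0.027]
wrist_force: [0.8, 0.6, -0.4]
finger_gap: 0.0537
rows target [ -69.5    2.  -449.4] spin -0.0 dist 455.0 | tcp [0.5588 0.396  0.1137] yaw -4.02 t 66.45 F [ 0.5 -0.3 -1.5] gap 53.9
```

View pics/s24.png

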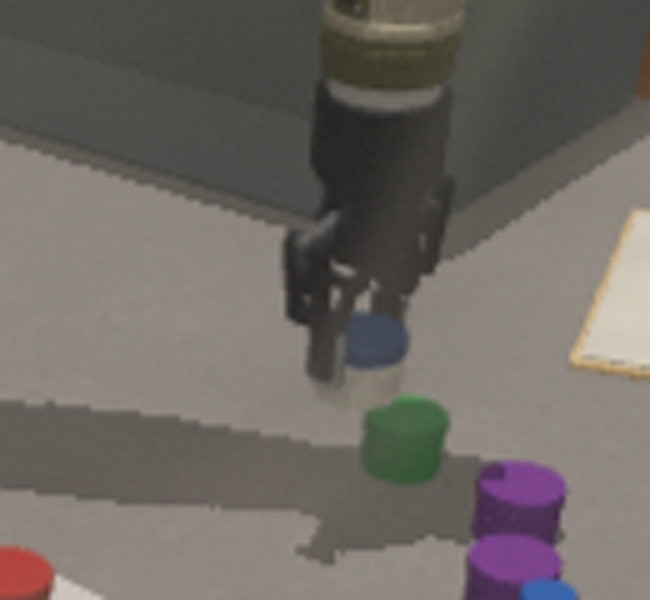

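```bash
python3 -m inch '[[[-20,-5,-35,0],[-40,-5,-75,0],[-60,-5,-115,0],[-69,-5,-155,0],[-69,-5,-195,0],[-69,-5,-235,0],[-69,-5,-275,0],[-69,-5,-315,0],[-69,-5,-355,0],[-69,-5,-395,0]]]'; python3 -m inch '[[[0,0,-35,0],[0,0,-53,0],[0,0,-53,0],[0,0,-53,0]]]'; python3 -c "
from h import *
go(.458,-.0474,.026,-4)"
```

```text
clock: 67.45
tcp_pos: [0.459, 0.0046, 0.1141]
orientation: [0.707, -0.707, 0.026, -0.024]
wrist_force: [1.0, 0.7, -1.3]
finger_gap: 0.0536
clock: 67.85
tcp_pos: [0.4559, -0.0468, 0.1144]
orientation: [0.707, -0.706, 0.026, -0.024]
wrist_force: [-0.6, 0.2, -2.6]
finger_gap: 0.0538
rows target [ 2.3 88.4 -0.5] spin -0.1 dist 88.0 | tcp [ 0.4559 -0.0468  0.1144] yaw -4.09 t 67.85 F [-0.6  0.2 -2.6] gap 53.8
```

```bash
python3 -m inch '[[[2,30,0,0],[2,55,0,0],[2,73,0,0],[2,83,0,0],[2,88,0,0],[2,88,0,0],[2,88,0,0]]]'; python3 -m inch '[[[0,1,0,0],[0,2,0,0],[0,2.5,0,0],[0,2.5,0,0]]]'; python3 -c "
from h import *
go(.458,-.0474,.0217,-4)"
```

```text
clock: 68.55
tcp_pos: [0.4596, -0.047, 0.028]
orientation: [-0.707, 0.707, -0.024, 0.025]
wrist_force: [0.4, 0.4, -1.8]
finger_gap: 0.0537
clock: 68.95
tcp_pos: [0.459, -0.0472, 0.025]
orientation: [-0.707, 0.707, -0.025, 0.025]
wrist_force: [-0.8, -0.5, -0.9]
finger_gap: 0.0537
rows target [-1.   3.3 -0.2] spin -0.0 dist 3.0 | tcp [ 0.459  -0.0472  0.025 ] yaw -4.03 t 68.95 F [-0.8 -0.5 -0.9] gap 53.7
```

```bash
python3 -m inch '[[[0,1,0,0],[0,2,0,0],[0,2.5,0,0],[0,2.5,0,0]]]'; python3 -m inch '[[[0,0.8,0,0],[0,0.8,0,0]]]'
```

```text
clock: 69.35
tcp_pos: [0.4588, -0.0471, 0.0223]
orientation: [0.707, -0.707, 0.025, -0.025]
wrist_force: [-0.2, 0.6, -1.8]
finger_gap: 0.0537
clock: 69.55
tcp_pos: [0.459, -0.0472, 0.0217]
orientation: [0.707, -0.707, 0.025, -0.025]
wrist_force: [-0.7, 0.2, 0.3]
finger_gap: 0.0537
```

```bash
python3 -m inch '[[[0,0.3,0,0],[0,0.3,0,0],[0,0.3,0,0]]]'; python3 -m inch '[[[0,0,0,0],[0,0,0,0],[0,0,0,0],[0,-10,0,0],[0,-40,0,0],[0,-75,0,0],[0,-115,0,0],[0,-150,-30,0],[0,-150,-70,0],[0,-150,-110,0]]]' 74; python3 -m inch '[[[0,0,-40,0],[0,0,-80,0],[0,0,-120,0],[0,0,-120,0]]]'; python3 - <<'E'
from h import *
im=env.read_camera('top');cv2.imwrite('pics/top25.png',im);crop(im,205,145,345,270,5,'t25.png')
for c in HS:
    for ce,a,m in blobs(im,c):
        if a>60 and ce[0]<340 and ce[1]>225:
            d=onz('top',ce,.05)-(PAD[c]-.102*U);print(c,ce,a,'jar-ring mm',(d@U*1000).round(1),(d@N*1000).round(1))
im=env.read_camera('scene');crop(im,200,150,370,270,4,'s25.png')
E
```

```text
clock: 69.85
tcp_pos: [0.459, -0.0472, 0.0216]
orientation: [-0.707, 0.707, -0.025, 0.025]
wrist_force: [-2.4, 0.3, 5.0]
finger_gap: 0.0539
clock: 70.85
tcp_pos: [0.4523, -0.1582, 0.1739]
orientation: [-0.706, 0.707, -0.023, 0.026]
wrist_force: [0.1, -0.4, -0.2]
finger_gap: 0.0744
clock: 71.25
tcp_pos: [0.4429, -0.2814, 0.1719]
orientation: [-0.706, 0.708, -0.026, 0.027]
wrist_force: [-0.1, 0.6, 0.4]
finger_gap: 0.0739
red [232.3 237.2] 267 jar-ring mm -0.7 -0.7
yellow [270.1 239.5] 276 jar-ring mm 1.7 0.6
blue [308.6 241.9] 236 jar-ring mm 4.1 0.1
```

View pics/t25.png

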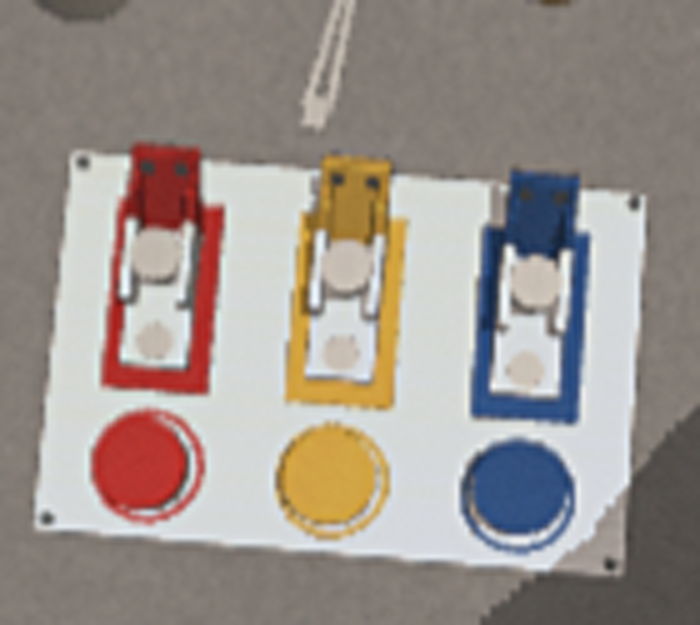

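View pics/s25.png

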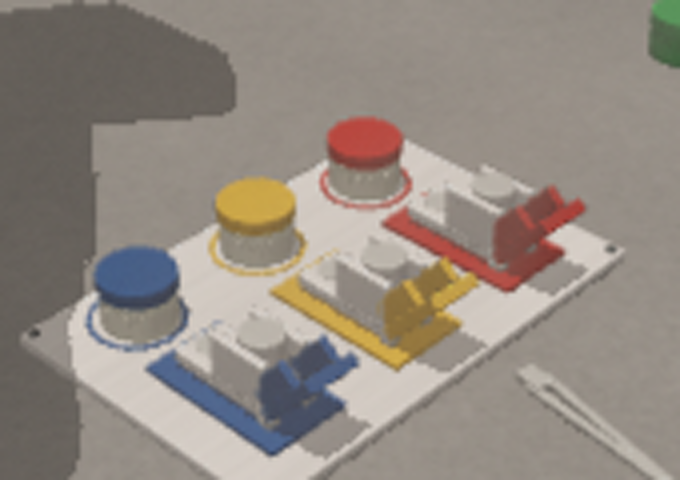

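All three jars are upright in their rings. Blue is about 4 mm off towards its pad, still inside the ring, but there's time to centre it.

```bash
python3 -c "
from h import *
go(.459,-.0472,.06,-4)"; python3 -m inch '[[[0,0,40,0],[0,0,80,0],[0,0,120,0],[0,0,160,0],[0,0,200,0],[0,0,230,0],[0,0,230,0],[0,0,230,0]]]' 74;python3 -c "
from h import *
go(.459,-.0472,.0217,-4)"
```

```text
rows target [-1.000e-01  1.116e+02  2.306e+02] spin -0.1 dist 256.0 | tcp [ 0.4424 -0.2773  0.1715] yaw -4.15 t 71.35 F [0.3 0.7 0.3] gap 74.2
clock: 72.15
tcp_pos: [0.4585, -0.0456, 0.1717]
orientation: [-0.707, 0.707, -0.023, 0.024]
wrist_force: [0.8, 0.1, 0.2]
finger_gap: 0.0734
rows target [  0.5 150.   -1.5] spin 0.2 dist 150.0 | tcp [ 0.4585 -0.0456  0.1717] yaw -3.81 t 72.15 F [0.8 0.1 0.2] gap 73.4
```

```bash
python3 -m inch '[[[0,40,-1,0],[0,80,-1,0],[0,110,-1,0],[0,130,-1,0],[0,140,-1,0],[0,146,-1,0],[0,148,-1,0],[0,148,-1,0],[0,148,-1,0]]]'; python3 -m inch '[[[0,0,0,0],[0,0,0,0],[0,0,0,0],[0,0,0,0],[0,0,0,0]]]' 44 30
```

```text
clock: 73.05
tcp_pos: [0.4597, -0.0485, 0.0242]
orientation: [-0.707, 0.707, -0.024, 0.025]
wrist_force: [-0.0, 0.9, 0.0]
finger_gap: 0.0741
clock: 73.55
tcp_pos: [0.4595, -0.0482, 0.0242]
orientation: [-0.707, 0.707, -0.024, 0.025]
wrist_force: [-1.4, 0.6, 5.1]
finger_gap: 0.0537
```

```bash
python3 -m inch '[[[0,-3,0,0],[0,-5,0,0],[-2,-5,0,0],[-4,-5,0,0],[-4,-5,0,0],[-4,-3,0,0],[-4,-2,0,0],[-4,-1,0,0],[-4,-1,0,0]]]'
```

```text
clock: 74.45
tcp_pos: [0.4547, -0.0478, 0.0243]
orientation: [0.707, -0.707, 0.025, -0.025]
wrist_force: [-0.9, -0.2, 0.6]
finger_gap: 0.0539
```

```bash
python3 -m inch '[[[0,0.4,0,0],[0,0.4,0,0]]]'; python3 -m inch '[[[0,0,0,0],[0,0,0,0],[0,0,0,0],[0,-10,0,0],[0,-40,0,0],[0,-75,0,0],[0,-115,0,0],[0,-150,-30,0],[0,-150,-70,0],[0,-150,-110,0]]]' 74; python3 -m inch '[[[0,0,-40,0],[0,0,-80,0],[0,0,-120,0],[0,0,-120,0]]]'; python3 - <<'E'
from h import *
im=env.read_camera('top');cv2.imwrite('pics/top26.png',im)
for c in HS:
    for ce,a,m in blobs(im,c):
        if a>60 and ce[0]<340 and ce[1]>225:
            d=onz('top',ce,.05)-(PAD[c]-.102*U);print(c,ce,a,'jar-ring mm',(d@U*1000).round(1),(d@N*1000).round(1))
im=env.read_camera('scene');cv2.imwrite('pics/scene26.png',im);crop(im,200,150,370,270,4,'s26.png')
E
```

```text
clock: 74.65
tcp_pos: [0.4548, -0.0478, 0.0243]
orientation: [-0.707, 0.707, -0.025, 0.025]
wrist_force: [-3.0, 0.5, 5.1]
finger_gap: 0.0538
clock: 75.65
tcp_pos: [0.4482, -0.159, 0.1765]
orientation: [-0.706, 0.707, -0.023, 0.026]
wrist_force: [0.3, 0.1, -0.9]
finger_gap: 0.0739
clock: 76.05
tcp_pos: [0.4388, -0.2821, 0.1745]
orientation: [-0.706, 0.708, -0.026, 0.027]
wrist_force: [0.5, -0.4, -0.2]
finger_gap: 0.0742
red [232.3 237.2] 267 jar-ring mm -0.7 -0.7
yellow [270.1 239.5] 275 jar-ring mm 1.7 0.6
blue [309.3 244. ] 241 jar-ring mm -1.7 -2.3
```

View pics/s26.png

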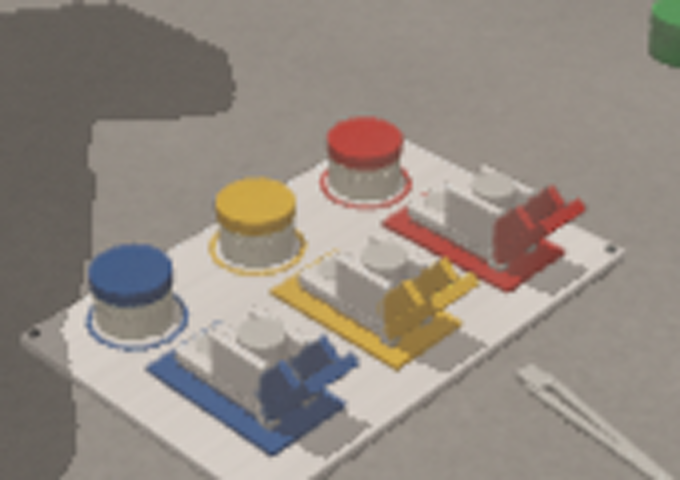

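View pics/top26.png

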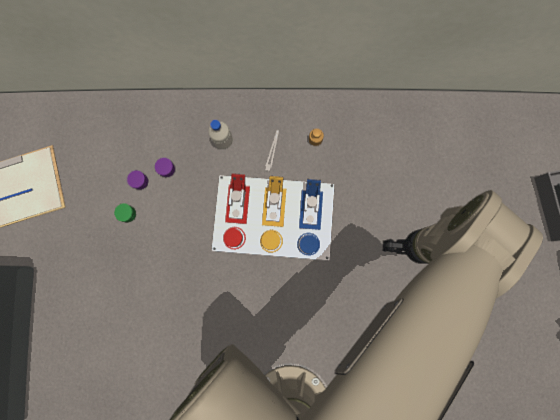

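Everything is in place: the brackets are on their pads, the jars stand inside their rings, and the bystanders and look-alikes haven't moved. I'll let the arm settle and then hand in.

```bash
python3 -m inch '[[[0,0,0,0],[0,0,0,0],[0,0,0,0]]]'; python3 -c "
from workcell import env
print(env.hand_in())"
```

```text
clock: 76.45
tcp_pos: [0.4389, -0.2762, 0.1741]
orientation: [0.707, -0.707, 0.024, -0.024]
wrist_force: [0.0, -0.1, -0.3]
finger_gap: 0.0739
the job is handed in; nothing more can be done
None
```

I handed the job in at 76.5 s of the 210 s allowed. All three brackets were there, and each now stands on its own pad with the flange pointing away and its matching jar upright in its ring.

**Brackets:** I tipped each one upright by pushing on its toe, then carried it to its pad. The foot centres measured within about 2 mm of the pad centres. I pressed each spot face and then each toe in the order red, yellow, blue, with about 15–23 N. The force held steady and the fingertips did not sink, so I felt no rocking.

**Jars:** The blue jar was knocked a few centimetres aside during the run, so I found it again before picking it up. It first stood about 4 mm off its ring centre, so I regripped it and moved it. In the last pictures red is within about 1 mm of its ring centre, yellow within 2 mm and blue within 3 mm. The ring leaves 8 mm of clearance around the jar.

**Slip:** While righting yellow I mistyped a move and the fingertips hit the bench at up to 99 N. That is below the 120 N wrist limit, and nothing was displaced.

**Disagreement between checks:** The spot and toe marks put red's turn at about 3° off its pad, while the grip angle put it square. I took this as pixel error.

The wash bottle, weight, tweezers and the green and purple look-alikes were not touched.

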